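# Wax tin out from behind the glue bottles

### The arm

A 7-joint arm with a two-finger parallel gripper is mounted at the origin on a cart in front of the work surface, level with it; the furniture and walls round the work are solid. World frame = base frame: x ahead of the robot, y to its left, z up, the work surface at z = 0. Lengths are in mm, angles in rad, forces in N, time in s.
With the tool pointing down it reaches from about 425 to 875 mm from the base axis. Payload 8.4 kg.
Tool frame: the origin (TCP) lies at the very end of the fingers, on their centre line; the grasp point (between the pads) lies 19 mm behind it; x points along the fingers, y is the direction in which the jaws open and shut, and the axes are right-handed (so a half turn about x gives the same grasp; the last joint's range is limited). The gripper opens to 85 mm and grips with 20 to 120 N. Pads are 22 mm wide; open, the fingers measure 114 mm over their backs; the gripper's body (76 mm by 85 mm) begins 54 mm behind the grasp point. The pads swing forward as they close: fully open they stand 13 mm farther back than shut.
Start: joints at [1.026, 0.333, 0.04, 1.465, -0.013, 1.343, -0.059], TCP at [280.241, -586.453, 210.708] pointing down, gripper open.
Joint ranges: [-2.58, 2.58], [-0.38, 2.09], [-1.3, 1.39], [0.25, 2.4], [-1.5, 4.64], [0.08, 2.09], [-2.65, 2.65]. Speed limits (rad/s): [2.22, 2.22, 2.79, 2.79, 3.14, 3.14, 3.14].

### API

Orientations are given as a unit quaternion [w, x, y, z].
In Python, from station import manip, eyes gives the robot as it stands. The module is installed in compiled form; this text tells all that it offers.
- The arm moves only by the shell command python3 -m crank 'ROWS' [FORCE]. ROWS is text: rows parted by semicolons, each of 7 numbers parted by spaces: the turn, a rotation vector about the tool's x, y, z as a fraction of full scale, then the shift along the tool's x, y, z as a fraction of full scale, then the opening in per cent of the stroke, from 0 (shut) to 100 (fully open). A call has 1 to 12 rows; each row shifts and turns the commanded pose from where the row before left it, along the tool's axes as they then stand; what a row does not reach is not made up. Full scale, the value 1, is 0.03 m for a shift and 4 degrees for a turn. A row lasts 1/8 s, in which the tool goes at most 62.5 mm and 10.7 degrees, less where a joint would pass 70% of its speed; a pose out of reach is approached as far as the arm can. A call with a number of a shift or a turn outside -1 to 1 is refused whole. A call with a gripper value outside its range is refused whole. The fingers move at their own pace and stop on an object; FORCE is the grip in N (left out, the last holds). Time passes only in rows, so rows that do not move let the fingers close. It gives the time, the measured TCP pose, the force and the opening at its end, in the units of the state.
- manip.get_obs(): the state, without advancing time (a new reading comes with each control period).
- eyes.read_camera(name): name is "side" or "top" or "wrist"; returns a dict with "frame" (420x560x3 uint8, red, green, blue), "intrinsics" (3x3 intrinsics, pixels), "R" (3x3) and "t" (3): a world point X has camera coordinates R X + t. Camera axes: x right, y down, z forward; pixel columns grow to the right and rows downward; lengths in mm; the calibration is good to about 2 mm. A picture is of the moment at which its call begins. There is no depth.
- manip.close_job(): hands the job in, once; it reports no verdict.
The state is a dict: "time_s": time; "qpos": joint angles; "qd": joint speeds; "joint_efforts": joint torques, N m; "tcp_pos": TCP position; "eef_rot": TCP orientation; "ft_force": force on the tool from outside, world axes, zero at the start; "torque": the same for the moment, N m; "finger_gap": finger opening in mm.
Only numpy, scipy, OpenCV 4.12 (cv2) and the standard library are available. Lean on these libraries where they do the work, as an engineer would, in place of code of your own. Each camera call takes 0.05 s, during which the arm holds its last target. There are 200 camera calls.

### The job

I need the blue-and-yellow wax tin that stands at the back of the wooden glue caddy: first set the yellow glue bottle and the white glue canister aside, both upright on the grey side tray, then stand the wax tin in the middle of the round green stand and put the black tin in its place, centred on the grey disc in the caddy. Only then put the bottle and the canister back in the caddy, upright and centred, each on the mat of its own colour. Leave the loose pine offcut alone, and never let the bottle or the canister fall over.

Things in the scene. Friction and masses are not known exactly. Their poses are not given: they have to be found in the camera images.
- yellow_bottle: upright yellow squeeze bottle of glue, red nozzle, 190 mm tall in all, 0.3 to 0.55 kg; oval body 45 mm (its x) by 56 mm (its y), firm to grip (about 38 by 50 mm) up to 150 mm above its underside, nozzle above that. Origin: centre of its underside, z up. It starts on the yellow mat
- white_canister: upright white glue canister, red nozzle, 209 mm tall in all, 0.5 kg; round body 57 mm wide (firm: 50 mm across) up to 168 mm above its underside, nozzle above. Loop handle 27 mm beyond the body on its -y side. Origin: on the body's axis, at its underside, z up; grip it across its x. Starts on the white mat, handle roughly to the caddy's front (-x)
- wax_tin: low round blue tin with a yellow band, 57 mm diameter, 34 mm high, 0.13 to 0.25 kg. Origin: centre of its underside. It starts at the back of the caddy on the grey disc, behind and between the two tall bottles, whose bodies leave no room for a gripper
- black_tin: plain black round tin, 53 mm diameter, 50 mm high, 0.13 to 0.25 kg, standing on the bench. Origin: centre of its underside
- caddy: fixed dark wooden tray, 170 mm deep (x), 230 mm wide (y). Origin: centre of its underside; front (-x) to the robot. Floor 10 mm thick; tops above the bench: back wall 55 mm, front lip 20, sides 28. Grey disc with black edge (72 mm, flush with the floor) marks the tin's place: centre x = 28, y = 0 mm. Mats at x = -25, y = 60 and -60 mm, either colour on either side
- yellow_mat: fixed yellow mat on the caddy's floor, 70 mm (x) by 66 mm (y), 1.5 mm thick, the place of the yellow bottle. Origin: centre of its underside, on the floor; axes as the caddy's
- white_mat: fixed white mat on the caddy's floor, 70 mm (x) by 66 mm (y), 1.5 mm thick, the place of the white canister. Origin: centre of its underside, on the floor; axes as the caddy's
- side_tray: fixed grey plastic tray with black ribs, 160 mm (x) by 240 mm (y), floor 6 mm thick, rim 6 mm thick and 14 mm high; the side area, with room for bottle and canister side by side along y. Origin: centre of its underside
- round_stand: fixed round green finishing stand, 150 mm diameter, flat top 24 mm above the bench, with a thin black ring near its edge and a small brass dot in the middle. Origin: centre of its underside, so the middle of its top is 24 mm above it
- pine_offcut: loose pine block, 42x48x46 mm, a bystander to be left where it is. Origin: centre of its underside
There are look-alikes about, which are no part of the job. What is meant by the yellow_bottle is not pink or purple, and is the larger of those in its own colour.

How it is judged:
By the outcome, as a careful person would: the job done as asked, in the order asked, and still so for the second after the job is handed in, with the robot touching nothing.
It also fails if it takes over 136 s, if anything falls off the work surface, if the arm or the gripper's body presses on something with over 40 N, if the wrist force passes 120 N, or if a joint passes its speed limit or range.

## Working session

There is one attempt and no reset: what is moved stays moved. The work goes in short steps, Python scripts to look and compute and a shell command to move; the robot and the scene stay as the last step left them, time stands still between calls to the robot, and variables do not carry over. Pictures are saved under pics/ and viewed, about 12 in all and at most 16, crops included, and the job is handed in when it is done.

```bash
mkdir -p pics
cat > h.py <<'E'
import numpy as np, cv2
from station import manip, eyes
def snap(n,tag):
    c=eyes.read_camera(n); cv2.imwrite(f'pics/{tag}.png',c['frame'][:,:,::-1]); np.savez(f'pics/{tag}.npz',**{k:np.array(c[k]) for k in c}); return c
def load(tag): return dict(np.load(f'pics/{tag}.npz'))
def ray(c,u,v):
    R=np.array(c['R']);t=np.array(c['t']).ravel();K=np.array(c['intrinsics'])
    o=-R.T@t; d=R.T@np.linalg.inv(K)@np.array([u,v,1.]); return o,d
def onz(c,u,v,z):
    o,d=ray(c,u,v); return (o+d*(z-o[2])/d[2])
def proj(c,X):
    p=np.array(c['intrinsics'])@(np.array(c['R'])@np.array(X,float)+np.array(c['t']).ravel()); return p[:2]/p[2]
E
python3 - <<'E'
from h import *
for n in('top','side','wrist'):
    c=snap(n,n+'0'); print(n,ray(c,280,210)); print(c['R'])
o=manip.get_obs(); print(o)
E
```

```text
top (array([ 342.00228344,    3.99140119, 1270.16320656]), array([ 1.57827170e-01, -3.79479900e-06, -9.87508414e-01]))
[[ 0.01835471 -0.99975831  0.01210096]
 [-0.98716998 -0.02004098 -0.15841017]
 [ 0.1586144  -0.00903813 -0.98729924]]
side (array([347.1879164 , 937.37731012, 770.18486124]), array([ 0.16600242, -0.7911706 , -0.58864907]))
[[-0.97841217 -0.20660671  0.00482537]
 [-0.12600922  0.57790069 -0.80632032]
 [ 0.16380261 -0.78952166 -0.59145943]]
wrist (array([ 356.8648538 , -548.93388421,  373.34111339]), array([-0.28769518, -0.15248412, -0.94562254]))
[[ 0.4313097  -0.90220275 -0.00146589]
 [-0.85266556 -0.40815772  0.32614218]
 [-0.29484469 -0.13941837 -0.94531959]]
{'time_s': 0.15, 'qpos': array([ 1.02580493,  0.3337184 ,  0.03988619,  1.46602912, -0.01339181,
        1.34330068, -0.05852041]), 'qd': array([-0.00017717, -0.00222808, -0.00076002, -0.00331456,  0.00015479,
       -0.0006843 ,  0.00058319]), 'joint_efforts': array([ 2.42856106e-03, -6.59039783e+01,  1.36739127e+00, -4.05869293e+01,
        1.69927563e-02,  9.54120333e-03, -6.26402311e-05]), 'tcp_pos': array([ 280.07692481, -586.16282561,  210.06439439]), 'eef_rot': array([-0.15589173, -0.68949413, -0.15669607,  0.6897405 ]), 'ft_force': array([ 0.61065185,  0.29832688, -0.64863775]), 'torque': array([0.02960443, 0.03270627, 0.00080027]), 'finger_gap': 85.36809100430264}
```

View pics/top0.png

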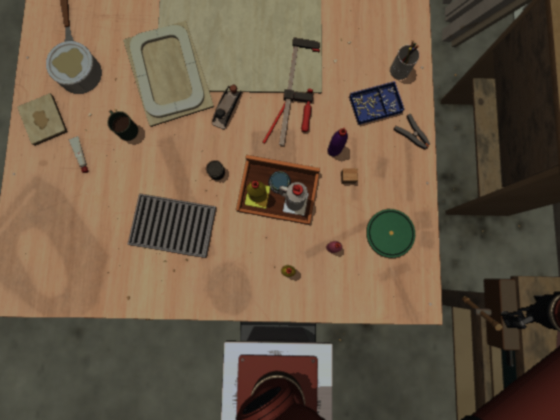

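View pics/side0.png

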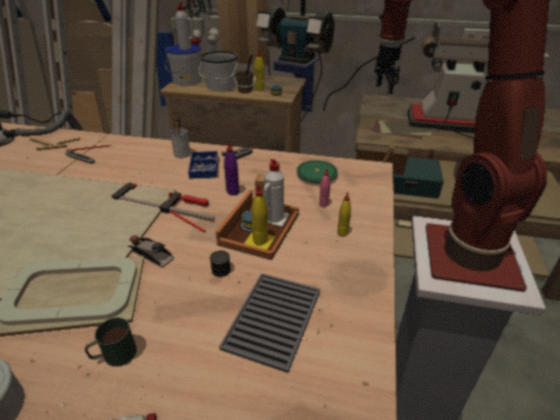

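The top view shows the caddy at about (278,190), with the yellow bottle left at (257,193), the white canister right at (296,197) and the wax tin at (280,180). The black tin is at (216,170), the tray at (173,225), the stand at (391,233) and the offcut at (349,176). The side view agrees. Next I'll zoom in.

Run:
```python
import cv2,numpy as np
a=cv2.imread('pics/top0.png')[145:235,200:330]; b=cv2.imread('pics/side0.png')[150:280,195:325]
a=cv2.resize(a,None,fx=6,fy=6,interpolation=cv2.INTER_CUBIC); a=cv2.convertScaleAbs(a,alpha=1.5)
b=cv2.resize(b,None,fx=4.5,fy=4.5,interpolation=cv2.INTER_CUBIC)
cv2.imwrite('pics/a.png',a);cv2.imwrite('pics/b.png',b)
```

```text
(no output)
```

View pics/a.png

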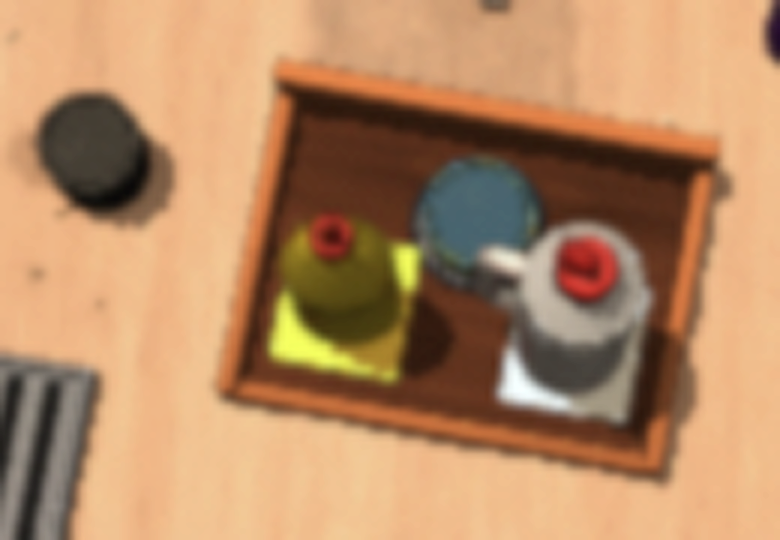

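View pics/b.png

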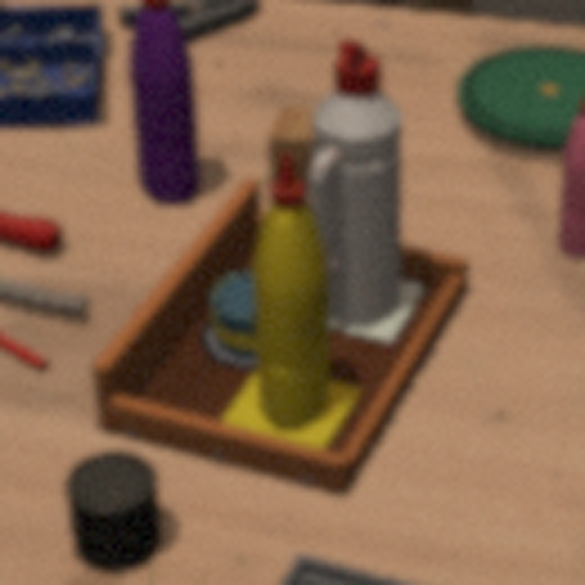

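The crops show the bottle nozzle at crop (332,237) and the canister nozzle at (587,265). The canister's handle points left and slightly back (+y), not to the front as the text says. The wax tin is at crop (480,215), and the caddy is turned roughly -10°. Now I'll measure these.

```bash
cat > tri.py <<'E'
from h import *
def tri(c1,p1,c2,p2):
    o1,d1=ray(c1,*p1);o2,d2=ray(c2,*p2)
    A=np.stack([d1,-d2],1);s=np.linalg.lstsq(A,o2-o1,rcond=None)[0]
    a,b=o1+d1*s[0],o2+d2*s[1];return (a+b)/2,np.linalg.norm(a-b)
def blobs(c,f,box,mn=6):
    hsv=cv2.cvtColor(np.ascontiguousarray(c['frame']),cv2.COLOR_RGB2HSV).astype(int);m=f(hsv[...,0],hsv[...,1],hsv[...,2]).astype(np.uint8)
    u0,v0,u1,v1=box;k=np.zeros_like(m);k[v0:v1,u0:u1]=1;m*=k
    n,l,s,ce=cv2.connectedComponentsWithStats(m)
    return [(s[i],ce[i],(l==i).astype(np.uint8)) for i in np.argsort(-s[1:,4])+1 if s[i,4]>=mn] if n>1 else []
E
python3 - <<'E'
from tri import *
T,S=load('top0'),load('side0')
red=lambda h,s,v:((h<6)|(h>173))&(s>140)&(v>70)
rt=blobs(T,red,(240,170,315,215)); rs=blobs(S,red,(250,155,290,200))
for b in rt:print('T',b[0],b[1])
for b in rs:print('S',b[0],b[1])
for n,t in(('yb',(200+332/6,145+237/6)),('can',(200+587/6,145+265/6))):
    for z in(185,190,195,205):print(n,z,onz(T,*t,z).round(1))
g=blobs(T,lambda h,s,v:(h>60)&(h<95)&(s>90)&(v>30),(350,190,430,270))[0]
con=max(cv2.findContours(g[2],0,1)[0],key=len); e=cv2.fitEllipse(con);print('stand',e,onz(T,*e[0],24), onz(T,*e[0],12))
br=blobs(T,lambda h,s,v:(h>14)&(h<30)&(s>110)&(v>90),(380,222,402,243),1)
for b in br[:3]:print('brass',b[0],b[1],onz(T,*b[1],24))
bs=blobs(S,lambda h,s,v:(h>60)&(h<95)&(s>90)&(v>30),(290,150,345,190))[0];print('stand side',bs[0],onz(S,*bs[1],22))
tr=blobs(T,lambda h,s,v:(s<60),(120,185,222,265))[0]
con=cv2.convexHull(max(cv2.findContours(tr[2],0,1)[0],key=len));r=cv2.minAreaRect(con);print('tray',r,[onz(T,*p,14).round(1) for p in cv2.boxPoints(r)],onz(T,*r[0],14))
bk=blobs(T,lambda h,s,v:(v<75),(200,155,232,185))
for b in bk[:2]:print('black',b[0],b[1],onz(T,*b[1],35))
x=manip.get_obs()['eef_rot'];from scipy.spatial.transform import Rotation as Ro
print(Ro.from_quat(x[[1,2,3,0]]).as_matrix().round(3))
for n,p in(('bl',(222,392)),('br',(660,472))):print('front lip outer',n,onz(T,200+p[0]/6,145+p[1]/6,20))
for n,p in(('tl',(280,63)),('tr',(716,140))):print('back outer',n,onz(T,200+p[0]/6,145+p[1]/6,55))
E
```

```text
T [293 185  10  10  81] [297.2345679  189.49382716]
T [253 181   5   7  26] [254.88461538 183.84615385]
S [270 160   9  11  56] [273.46428571 164.39285714]
S [256 185   7  10  32] [258.6875 190.625 ]
yb 185 [583.1  71.3 185. ]
yb 190 [582.  71. 190.]
yb 195 [580.9  70.7 195. ]
yb 205 [578.7  70.  205. ]
can 185 [572.8 -42.5 185. ]
can 190 [571.7 -42.3 190. ]
can 195 [570.6 -42.1 195. ]
can 205 [568.5 -41.7 205. ]
stand ((390.284423828125, 233.3903045654297), (44.23491287231445, 46.38718795776367), 134.26695251464844) [ 476.30748524 -330.91155037   24.        ] [ 477.60078488 -334.13651754   12.        ]
brass [389 231   4   4  14] [390.71428571 232.5       ] [ 479.03821092 -332.27676036   24.        ]
stand side [299 162  37  20 432] [ 486.51041931 -330.64115039   22.        ]
tray ((171.47988891601562, 225.22732543945312), (79.62391662597656, 51.408775329589844), 9.819300651550293) [array([430.4, 460.3,  14. ]), array([586.4, 445.6,  14. ]), array([549. , 203.1,  14. ]), array([394.2, 222.5,  14. ])] [489.22500256 332.75393584  14.        ]
black [206 161  20  20 292] [215.8390411  170.48287671] [657.70916418 202.44264339  35.        ]
[[-0.001  0.431 -0.902]
 [ 0.001 -0.902 -0.431]
 [-1.    -0.001  0.   ]]
front lip outer bl [538.12061987 134.9795124   20.        ]
front lip outer br [501.61317069 -87.97722451  20.        ]
back outer tl [701.20938358 108.17528424  55.        ]
back outer tr [ 665.9653579  -112.19268238   55.        ]
```

```bash
cat >> h.py <<'E'
from scipy.spatial.transform import Rotation as Ro
def go(x,y,z,yaw=None):
    "print shift (in full-scale units, tool axes now) and turn units to reach target; yaw=angle of tool y in deg"
    o=manip.get_obs();q=o['eef_rot'];M=Ro.from_quat(q[[1,2,3,0]]).as_matrix();d=np.array([x,y,z])-o['tcp_pos']
    print('t',round(o['time_s'],2),'pos',o['tcp_pos'].round(1),'F',o['ft_force'].round(1),'gap',round(o['finger_gap'],1),'tilt',(M[:,0]*57.3).round(2)[:2])
    ya=np.degrees(np.arctan2(M[1,1],M[0,1]));print('  shift units',(M.T@d/30).round(3),'yaw',ya.round(2), end=' ')
    if yaw is not None:
        Mt=np.array([[0,np.cos(np.radians(yaw)),np.sin(np.radians(yaw))],[0,np.sin(np.radians(yaw)),-np.cos(np.radians(yaw))],[-1,0,0]])
        print('turn units',(Ro.from_matrix(M.T@Mt).as_rotvec()*57.29578/4).round(3),'shift in target frame',(Mt.T@d/30).round(3))
    else: print()
E
python3 -m crank '0 0 0 -0.15 -0.77 -0.93 100;0 0 0 -0.15 -0.77 -0.93 100;0 0 0 -0.15 -0.77 -0.93 100;0 0 0 -0.15 -0.77 -0.93 100;0 0 0 -0.15 -0.77 -0.93 100;0 0 0 -0.15 -0.77 -0.93 100;0 0 0 -0.15 -0.77 -0.93 100;0 0 0 -0.15 -0.77 -0.93 100;0 0 0 -0.15 -0.77 -0.93 100;0 0 0 -0.15 -0.77 -0.93 100' 30
python3 -m crank '0 0 0 -0.15 -0.77 -0.93 100;0 0 0 -0.15 -0.77 -0.93 100;0 0 0 -0.15 -0.77 -0.93 100;0 0 0 -0.15 -0.77 -0.93 100;0 0 0 -0.15 -0.77 -0.93 100;0 0 0 -0.15 -0.77 -0.93 100;0 0 0 -0.15 -0.77 -0.93 100;0 0 0 -0.15 -0.77 -0.93 100'
python3 -c "
from h import *
go(584,72,300,-9.2)"
```

```text
time_s: 1.4
tcp_pos: [432.6, -256.5, 255.7]
eef_rot: [-0.156, -0.69, -0.156, 0.69]
ft_force: [1.1, 0.3, -0.9]
finger_gap: 85.8
time_s: 2.4
tcp_pos: [554.3, 6.2, 291.7]
eef_rot: [-0.156, -0.69, -0.156, 0.69]
ft_force: [0.3, -0.6, 0.1]
finger_gap: 85.3
t 2.4 pos [554.3   6.2 291.7] F [ 0.3 -0.6  0.1] gap 85.3 tilt [-0.02 -0.  ]
  shift units [-0.278 -1.552 -1.837] yaw -64.47 turn units [-1.3817e+01  4.0000e-03  4.0000e-03] shift in target frame [-0.278  0.626 -2.322]
```

```bash
python3 -m crank '-1 0 0 0 0 0 100;-1 0 0 0 0 0 100;-1 0 0 0 0 0 100;-1 0 0 0 0 0 100;-1 0 0 0 0 0 100;-1 0 0 0 0 0 100;-1 0 0 0 0 0 100;-1 0 0 0 0 0 100;-1 0 0 0 0 0 100;-1 0 0 0 0 0 100;-1 0 0 0 0 0 100;-1 0 0 0 0 0 100' | tail -4
python3 -m crank '-0.9 0 0 -0.3 0 0 100;-0.9 0 0 -0.3 0 0 100;0 0 0 0 0 0 100' |tail -4
python3 -c "
from h import *
c=snap('wrist','w1');print(c['intrinsics'])
go(584,72,300,-9.2)"
```

```text
tcp_pos: [553.9, 5.2, 291.5]
eef_rot: [-0.424, -0.566, -0.424, 0.566]
ft_force: [-0.9, 0.1, -0.6]
finger_gap: 85.4
tcp_pos: [554.3, 5.2, 310.0]
eef_rot: [0.458, 0.539, 0.458, -0.539]
ft_force: [-0.6, 0.8, -1.5]
finger_gap: 85.5
[[358.95385696   0.         274.66161813]
 [  0.         358.95385696 210.30943666]
 [  0.           0.           1.        ]]
t 4.33 pos [554.1   5.2 309.6] F [-0.5 -0.8  0. ] gap 85.5 tilt [0. 0.]
  shift units [ 0.319  0.622 -2.359] yaw -9.34 turn units [-0.035 -0.    -0.   ] shift in target frame [ 0.319  0.628 -2.357]
```

View pics/w1.png

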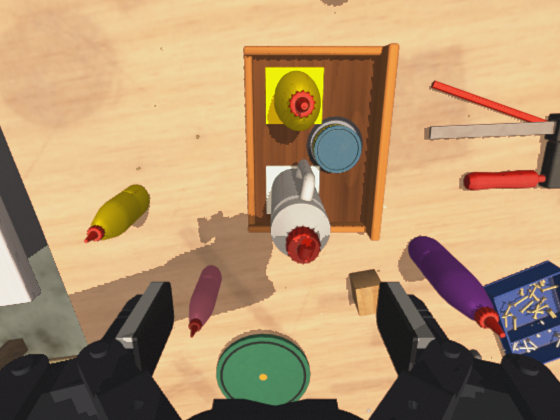

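The wrist view shows the bottle nozzle at (302,103), with its oval long axis along the image vertical. The canister nozzle is at (303,244), with the handle up at (306,180). The yellow mat spans (265..323, 67..124), the wax tin is at (336,148), and the stand's brass dot is at (263,377).

Run:
```python
from tri import *
T,W,S=load('top0'),load('w1'),load('side0')
box=(235,30,405,280)
hsv=cv2.cvtColor(W['frame'],cv2.COLOR_RGB2HSV)
for p in((300,85),(270,72),(336,148),(280,180)):print(p,hsv[p[1],p[0]])
red=lambda h,s,v:((h<6)|(h>173))&(s>150)&(v>90)
for b in blobs(W,red,(285,85,325,265),20)[:3]:print('red',b[0],b[1])
print('nozzle yb tri',tri(T,(254.9,183.9),W,(302.5,104)),'can',tri(T,(297.2,189.5),W,(303,244)), 'S-W yb',tri(S,(258.7,190.6),W,(302.5,104)),'S-W can',tri(S,(273.5,164.4),W,(303,244)))
yb=blobs(W,lambda h,s,v:(h>20)&(h<36)&(s>120)&(v<190),(255,60,335,140),50)[0]
con=max(cv2.findContours(yb[2],0,1)[0],key=len);print('bottle body',yb[0],cv2.fitEllipse(con))
m=blobs(W,lambda h,s,v:(h>20)&(h<36)&(s>120),(255,60,335,132),50)[0]
r=cv2.minAreaRect(max(cv2.findContours(m[2],0,1)[0],key=len));print('mat',r,onz(W,*r[0],11.5),[onz(W,*p,11.5).round(1) for p in cv2.boxPoints(r)])
t=blobs(W,lambda h,s,v:(h>90)&(h<120)&(s>50)&(v>60),(305,115,370,178),50)[0]
e=cv2.fitEllipse(max(cv2.findContours(t[2],0,1)[0],key=len));print('wax',e,onz(W,*e[0],44))
br=blobs(W,lambda h,s,v:(h>14)&(h<30)&(s>130)&(v>90),(250,365,277,390),1)[0];print('brass',br[0],onz(W,*br[1],24))
# caddy corners (outer top)
for n,p,z in(('bl',(245,48),24),('br',(248,231),24),('tl',(399,44),55),('tr',(384,240),55)):print(n,onz(W,*p,z).round(1))
# handle dir: at z~150
for z in(120,150,170):print('handle tip',onz(W,303,165,z).round(1),'handle mid',onz(W,308,185,z).round(1))
```

```text
(300, 85) [ 25 243 216]
(270, 72) [ 30 244 241]
(336, 148) [ 98  73 143]
(280, 180) [ 14  37 117]
red [287 227  33  36 906] [302.60264901 245.16777042]
red [289  91  26  26 449] [301.5701559  103.75055679]
nozzle yb tri (array([588.53081116,  72.96455414, 169.75967096]), np.float64(1.231536871132805)) can (array([571.46645233, -40.98063902, 190.1354082 ]), np.float64(1.581113622202625)) S-W yb (array([587.09268496,  72.84500949, 180.94035056]), np.float64(2.1789340855453108)) S-W can (array([571.45954513, -36.90929248, 200.29225834]), np.float64(1.2178773606202642))
bottle body [ 273   71   48   60 1482] ((296.7231750488281, 100.59983825683594), (45.99568557739258, 59.25580596923828), 173.512451171875)
mat ((293.9999694824219, 98.49998474121094), (57.99999237060547, 62.99999237060547), 0.0) [590.09948795  71.7793858   11.5       ] [array([548.5,  40. ,  11.5]), array([561. , 113. ,  11.5]), array([629.5, 101.8,  11.5]), array([620.8,  28.2,  11.5])]
wax ((337.48382568359375, 148.78952026367188), (44.66883087158203, 47.539276123046875), 42.43592834472656) [631.62021374   7.81301209  44.        ]
brass [259 374   8   6  39] [ 480.67181663 -334.19397867   24.        ]
bl [542. 136.  24.]
br [503.6 -87.   24. ]
tl [706.3 110.2  55. ]
tr [ 676.2 -114.9   55. ]
handle tip [584.8  11.7 120. ] handle mid [587.   -9.6 120. ]
handle tip [583.4  18.3 150. ] handle mid [585.4  -1.2 150. ]
handle tip [582.5  22.7 170. ] handle mid [584.4   4.4 170. ]
```

```bash
python3 -m crank '0 0 0 0 0.25 -0.8 100;0 0 0 0 0.25 -0.8 100;0 0 0 0 0.24 -0.81 100;0 0 0 0.9 0 0 100;0 0 0 0.9 0 0 100;0 0 0 0.9 0 0 100;0 0 0 0.9 0 0 100;0 0 0 0.6 0 0 100;0 0 0 0 0 0 100' | tail -4
python3 -c "
from h import *
c=snap('wrist','w2')
go(587.5,73,134,-9.2)"
```

```text
tcp_pos: [586.8, 72.8, 182.3]
eef_rot: [-0.457, -0.538, -0.458, 0.54]
ft_force: [-0.7, -0.0, 0.1]
finger_gap: 85.3
t 5.5 pos [587.5  73.  183.7] F [-0.5  0.5 -0.1] gap 85.0 tilt [-0.04  0.01]
  shift units [ 1.655 -0.    -0.   ] yaw -9.29 turn units [-0.022  0.     0.009] shift in target frame [ 1.655e+00 -1.000e-03 -0.000e+00]
```

View pics/w2.png

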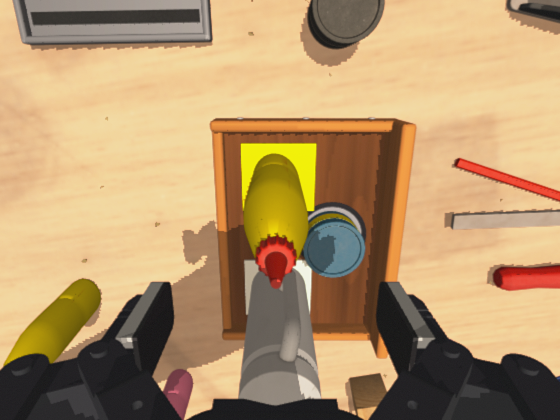

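The wrist view shows the bottle nozzle at u≈276, midway between the fingers (u≈275). The mat's top edge is at v=144. I'll descend and grip.

```bash
python3 -m crank '0 0 0 0.6 0 0 100;0 0 0 0.6 0 0 100;0 0 0 0.45 0 0 100;0 0 0 0 0 0 20;0 0 0 0 0 0 0;0 0 0 0 0 0 0;0 0 0 0 0 0 0;0 0 0 0 0 0 0;0 0 0 0 0 0 0' 40 | tail -4
python3 -c "
from h import *
go(587.5,73,134,-9.2)"
```

```text
tcp_pos: [588.3, 73.3, 135.3]
eef_rot: [0.458, 0.539, 0.458, -0.538]
ft_force: [-0.8, -0.7, 5.7]
finger_gap: 37.7
t 6.62 pos [588.3  73.3 135.3] F [-0.8 -0.7  5.7] gap 37.7 tilt [0.1  0.01]
  shift units [ 0.045 -0.025  0.013] yaw -9.26 turn units [-0.015 -0.007 -0.025] shift in target frame [ 0.045 -0.024  0.013]
```

```bash
python3 -m crank '0 0 0 -0.5 0 0 0;0 0 0 -0.8 0 0 0;0 0 0 -0.8 0 0 0;0 0 0 -0.4 0 0 0' | tail -4
python3 -m crank '0 0 0 0 -0.2 -0.44 0;0 0 0 0 -0.4 -0.88 0;0 0 0 0 -0.4 -0.88 0;0 0 0 0 -0.4 -0.88 0;0 0 0 0 -0.4 -0.88 0;0 0 0 0 -0.4 -0.88 0;0 0 0 0 -0.4 -0.88 0;0 0 0 0 -0.4 -0.88 0;0 0 0 0 -0.4 -0.88 0;0 0 0 0 -0.4 -0.88 0;0 0 0 0 -0.4 -0.88 0;0 0 0 0 -0.3 -0.5 0' | tail -4
python3 -m crank '0 0 0 0 -0.14 -0.35 0;0 0 0 0 0 0 0;0 0 0 0 0 0 0'|tail -4
python3 -c "
from h import *
snap('wrist','w3');snap('side','s3');snap('top','t3')
go(499.4,394,131,-9.2)"
```

```text
tcp_pos: [588.0, 73.1, 210.9]
eef_rot: [0.458, 0.539, 0.458, -0.538]
ft_force: [0.4, 0.0, -4.1]
finger_gap: 37.5
tcp_pos: [499.4, 385.2, 208.1]
eef_rot: [-0.458, -0.538, -0.459, 0.539]
ft_force: [0.1, 0.4, -3.7]
finger_gap: 37.8
tcp_pos: [499.7, 393.1, 209.1]
eef_rot: [-0.458, -0.539, -0.457, 0.539]
ft_force: [-0.3, -1.5, -4.1]
finger_gap: 37.6
t 9.15 pos [499.6 393.2 209.3] F [-0.4  0.2 -3.3] gap 37.4 tilt [ 0.02 -0.02]
  shift units [ 2.609 -0.012 -0.026] yaw -9.35 turn units [-0.037  0.004 -0.005] shift in target frame [ 2.609 -0.011 -0.025]
```

View pics/w3.png

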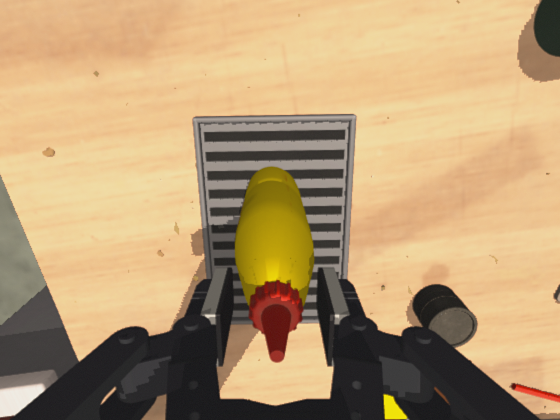

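The wrist view shows the tray's far rim corners at (194,118) and (354,115). The bottle is held upright above it, with its far bottom edge near (271,168).

```bash
python3 -c "
from h import *
W=load('w3')
for p in((194,118),(354,115),(349,290),(207,280)):print(onz(W,*p,14).round(1))
print(onz(W,271,168,85).round(1))"
```

```text
[432.2 461.2  14. ]
[585.7 438.8  14. ]
[562.4 245.9  14. ]
[404.9 285.   14. ]
[501.  415.7  85. ]
```

```bash
python3 -m crank '0 0 0 0.7 0 0 0;0 0 0 0.8 0 0 0;0 0 0 0.7 0 0 0;0 0 0 0.35 0 0 0;0 0 0 0.05 0 0 0;0 0 0 0 0 0 0' | tail -4
python3 -c "
from h import *
go(499.4,394,131,-9.2)"
```

```text
tcp_pos: [499.3, 394.5, 131.9]
eef_rot: [0.458, 0.539, 0.458, -0.538]
ft_force: [-0.3, 0.1, -2.8]
finger_gap: 37.4
t 9.9 pos [499.3 394.5 131.9] F [-0.3  0.1 -2.8] gap 37.4 tilt [0.04 0.04]
  shift units [0.032 0.007 0.017] yaw -9.26 turn units [-0.016 -0.012 -0.009] shift in target frame [0.032 0.007 0.017]
```

```bash
python3 -m crank '0 0 0 0.05 0 0 0;0 0 0 0 0 0 0;0 0 0 0 0 0 60;0 0 0 0 0 0 100;0 0 0 0 0 0 100;0 0 0 -0.3 0 0 100;0 0 0 -0.8 0 0 100;0 0 0 -1 0 0 100;0 0 0 -1 0 0 100;0 0 0 -1 0 0 100;0 0 0 -1 0 0 100;0 0 0 -0.6 0 0 100' | tail -4
python3 -m crank '0 0 0 0 0.3 0.93 100;0 0 0 0 0.3 0.93 100;0 0 0 0 0.3 0.93 100;0 0 0 0 0.3 0.93 100;0 0 0 0 0.3 0.93 100;0 0 0 0 0.3 0.93 100;0 0 0 0 0.3 0.93 100;0 0 0 0 0.3 0.93 100;0 0 0 0 0.3 0.93 100;0 0 0 0 0.3 0.93 100;0 0 0 0 0.3 0.93 100;0 0 0 0 0.3 0.93 100' | tail -4
python3 -m crank '0 0 0 0 0.35 0.95 100;0 0 0 0 0.35 0.95 100;0 0 0 0 0.35 0.9 100;0 0 0 0 0 0 100'|tail -4
python3 - <<'E'
from tri import *
W=snap('wrist','w4');snap('top','t4')
go(571,-42,152,-9.2)
red=lambda h,s,v:((h<6)|(h>173))&(s>150)&(v>90)
for b in blobs(W,red,(220,60,340,400),20)[:3]:
  print('red',b[0],b[1]);print([onz(W,*b[1],z).round(1) for z in(195,205,215)])
E
```

```text
tcp_pos: [499.1, 394.6, 303.0]
eef_rot: [0.458, 0.539, 0.458, -0.538]
ft_force: [-0.1, -0.3, 0.1]
finger_gap: 85.3
tcp_pos: [551.6, 45.5, 300.7]
eef_rot: [-0.458, -0.539, -0.458, 0.539]
ft_force: [-0.3, 0.8, -0.2]
finger_gap: 85.3
tcp_pos: [569.3, -44.4, 300.2]
eef_rot: [-0.457, -0.539, -0.457, 0.54]
ft_force: [-0.3, 0.3, -0.1]
finger_gap: 85.5
t 13.5 pos [569.1 -41.1 300.6] F [-0.1  0.4 -0. ] gap 85.6 tilt [-0.03  0.04]
  shift units [4.952 0.07  0.021] yaw -9.26 turn units [-0.014 -0.008  0.009] shift in target frame [4.952 0.067 0.019]
red [ 259  176   36   39 1082] [276.42236599 195.60720887]
[array([571.9, -40.1, 195. ]), array([572.4, -37.1, 205. ]), array([572.8, -34.2, 215. ])]
```

View pics/w4.png

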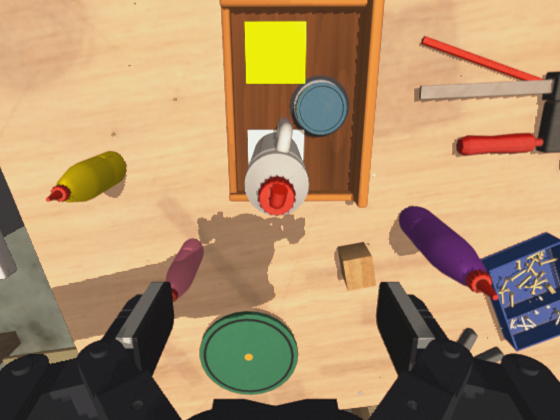

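The canister nozzle is at (276,196), centred between the fingers (275), and the handle is up at (285,130). The yellow mat (245..306, 22..83) and the wax tin (320,106) are fully visible. I'll measure those and grip the canister.

```bash
python3 -m crank '0 0 0 0.9 0.1 0 100;0 0 0 1 0 0 100;0 0 0 1 0 0 100;0 0 0 1 0 0 100;0 0 0 0.7 0 0 100;0 0 0 0.35 0 0 100;0 0 0 0 0 0 20;0 0 0 0 0 0 0;0 0 0 0 0 0 0;0 0 0 0 0 0 0;0 0 0 0 0 0 0' 50 | tail -4
python3 - <<'E'
from tri import *
W=load('w4')
m=blobs(W,lambda h,s,v:(h>22)&(h<36)&(s>150),(235,10,320,95),50)[0]
r=cv2.minAreaRect(max(cv2.findContours(m[2],0,1)[0],key=len));print('mat',r,onz(W,r[0][0]+.0,r[0][1],11.5))
P=[onz(W,*p,11.5) for p in cv2.boxPoints(r)];print(np.round(P,1))
t=blobs(W,lambda h,s,v:(h>90)&(h<120)&(s>50)&(v>60),(285,70,360,145),50)[0]
e=cv2.fitEllipse(max(cv2.findContours(t[2],0,1)[0],key=len));print('wax',e,onz(W,*e[0],44))
go(572,-42,152,-9.2)
E
```

```text
tcp_pos: [573.2, -42.0, 154.3]
eef_rot: [0.459, 0.539, 0.457, -0.538]
ft_force: [-2.0, 0.5, 6.2]
finger_gap: 48.1
mat ((275.0, 52.0), (62.0, 62.0), 90.0) [590.25537869  76.59237796  11.5       ]
[[561.1 114.   11.5]
 [630.  102.5  11.5]
 [621.   37.2  11.5]
 [548.4  49.3  11.5]]
wax ((321.5194396972656, 108.19684600830078), (48.62216567993164, 51.20769500732422), 28.055084228515625) [631.92207568   8.00161282  44.        ]
t 14.88 pos [573.2 -42.  154.3] F [-2.   0.5  6.2] gap 48.1 tilt [ 0.16 -0.02]
  shift units [ 0.077 -0.04   0.008] yaw -9.26 turn units [-0.015 -0.001 -0.039] shift in target frame [ 0.077 -0.04   0.008]
```

```bash
python3 -m crank '0 0 0 -0.5 0 0 0;0 0 0 -0.8 0 0 0;0 0 0 -0.8 0 0 0;0 0 0 -0.4 0 0 0' | tail -4
python3 -m crank '0 0 0 0 -0.2 -0.44 0;0 0 0 0 -0.4 -0.88 0;0 0 0 0 -0.4 -0.88 0;0 0 0 0 -0.4 -0.88 0;0 0 0 0 -0.4 -0.88 0;0 0 0 0 -0.4 -0.88 0;0 0 0 0 -0.4 -0.88 0;0 0 0 0 -0.4 -0.88 0;0 0 0 0 -0.4 -0.88 0;0 0 0 0 -0.4 -0.88 0;0 0 0 0 -0.4 -0.88 0;0 0 0 0 -0.3 -0.5 0' | tail -4
python3 -m crank '0 0 0 0 -0.14 -0.3 0;0 0 0 0 0 0 0;0 0 0 0 0 0 0'|tail -4
python3 -c "
from h import *
snap('wrist','w5')
go(482.7,277.7,149.5,-9.2)"
```

```text
tcp_pos: [572.7, -42.0, 229.2]
eef_rot: [0.459, 0.539, 0.458, -0.538]
ft_force: [-0.2, -0.1, -5.1]
finger_gap: 48.2
tcp_pos: [484.1, 270.1, 226.4]
eef_rot: [-0.458, -0.538, -0.459, 0.539]
ft_force: [-0.8, 0.0, -5.6]
finger_gap: 48.0
tcp_pos: [483.8, 276.4, 227.1]
eef_rot: [-0.458, -0.539, -0.457, 0.539]
ft_force: [0.4, 0.2, -4.5]
finger_gap: 47.9
t 17.3 pos [483.9 276.4 227.1] F [-0.2 -0.2 -4.8] gap 48.1 tilt [ 0.   -0.03]
  shift units [ 2.588 -0.046 -0.039] yaw -9.36 turn units [-0.039  0.008 -0.002] shift in target frame [ 2.588 -0.046 -0.038]
```

View pics/w5.png

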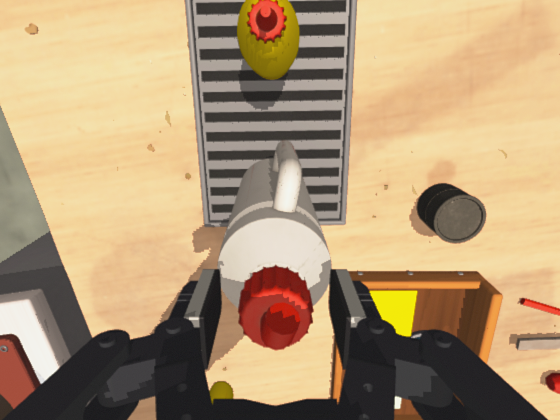

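The bottle stands in the tray at (267,18). The canister is held upright over the tray's near half with its handle toward the bottle and clear of it. I'll lower it.

```bash
python3 -m crank '0 0 0 0.7 0 0 0;0 0 0 0.8 0 0 0;0 0 0 0.7 0 0 0;0 0 0 0.35 0 0 0;0 0 0 0.05 0 0 0;0 0 0 0 0 0 0' | tail -4
python3 -c "
from h import *
go(482.7,277.7,149.5,-9.2)"
```

```text
tcp_pos: [483.7, 277.6, 149.9]
eef_rot: [0.458, 0.539, 0.458, -0.539]
ft_force: [0.7, 0.5, -5.2]
finger_gap: 48.0
t 18.05 pos [483.7 277.6 149.9] F [ 0.7  0.5 -5.2] gap 48.0 tilt [0.04 0.02]
  shift units [ 0.012 -0.034  0.003] yaw -9.28 turn units [-0.02  -0.008 -0.01 ] shift in target frame [ 0.012 -0.034  0.003]
```

```bash
python3 -m crank '0 0 0 0.06 0 0 0;0 0 0 0 0 0 0;0 0 0 0 0 0 60;0 0 0 0 0 0 100;0 0 0 0 0 0 100;0 0 0 -0.3 0 0 100;0 0 0 -0.8 0 0 100;0 0 0 -1 0 0 100;0 0 0 -1 0 0 100;0 0 0 -1 0 0 100;0 0 0 -1 0 0 100;0 0 0 0 0 0 100' | tail -4
python3 -m crank '1 0 0 0 0 0 100;1 0 0 0 0 0 100;1 0 0 0 0 0 100;1 0 0 0 0 0 100;1 0 0 0 0 0 100;1 0 0 0 0 0 100;1 0 0 0 0 0 100;1 0 0 0 0 0 100;1 0 0 0 0 0 100;1 0 0 0 0 0 100;1 0 0 0 0 0 100;1 0 0 0 0 0 100' | tail -4
python3 -m crank '1 0 0 0 0 0 100;1 0 0 0 0 0 100;1 0 0 0 0 0 100;0 0 0 0 0 0 100' | tail -4
python3 -c "
from h import *
snap('side','s6')
go(632.3,8,150,-69.2);print(manip.get_obs()['qpos'])"
```

```text
tcp_pos: [484.0, 278.4, 303.3]
eef_rot: [0.458, 0.54, 0.458, -0.537]
ft_force: [-0.2, -0.0, -0.5]
finger_gap: 85.2
tcp_pos: [483.0, 277.3, 299.8]
eef_rot: [-0.199, -0.678, -0.198, 0.679]
ft_force: [-0.4, 0.3, -0.1]
finger_gap: 85.3
tcp_pos: [483.0, 277.4, 299.9]
eef_rot: [-0.128, -0.695, -0.127, 0.696]
ft_force: [0.4, 0.8, -0.2]
finger_gap: 85.6
t 21.6 pos [483.1 277.4 300. ] F [-0.4  0.5 -0.5] gap 85.3 tilt [-0.04 -0.02]
  shift units [ 5.    10.163 -1.458] yaw -69.17 turn units [ 0.008  0.01  -0.001] shift in target frame [ 5.001 10.162 -1.46 ]
[-0.04601544  0.16102124 -0.62790507  1.52427017  0.09449155  1.48767694
 -1.88289733]
```

View pics/s6.png

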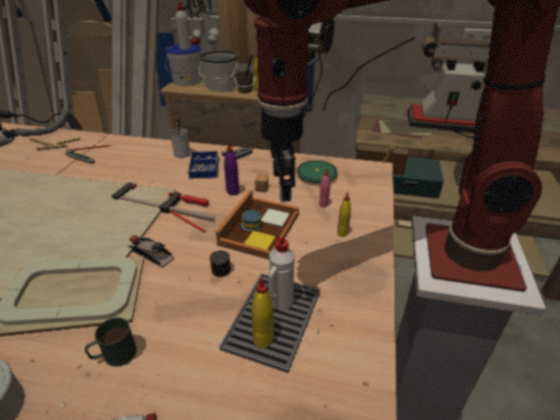

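Both bottles stand upright in the tray, at (262,315) and (282,275), and the caddy now holds only the wax tin. I'll move to the tin.

```bash
python3 -m crank '0 0 0 0 0.92 -0.13 100;0 0 0 0 0.92 -0.13 100;0 0 0 0 0.92 -0.13 100;0 0 0 0 0.92 -0.13 100;0 0 0 0 0.92 -0.13 100;0 0 0 0 0.92 -0.13 100;0 0 0 0 0.92 -0.13 100;0 0 0 0 0.92 -0.13 100;0 0 0 0 0.92 -0.13 100;0 0 0 0 0.92 -0.13 100;0 0 0 0 0.92 -0.13 100;0 0 0 0 0.04 -0.03 100' | tail -4
python3 -m crank '0 0 0 0.9 0 0 100;0 0 0 0.9 0 0 100;0 0 0 0.9 0 0 100;0 0 0 0.7 0 0 100;0 0 0 0 0 0 100' | tail -4
python3 - <<'E'
from tri import *
W=snap('wrist','w7')
for b in blobs(W,lambda h,s,v:(h>90)&(h<120)&(s>50)&(v>60),(120,80,440,350),150)[:2]:
    e=cv2.fitEllipse(max(cv2.findContours(b[2],0,1)[0],key=len));print('wax',b[0],e,onz(W,*e[0],44))
go(632.3,8,14,-69.2)
E
```

```text
tcp_pos: [632.7, 5.3, 299.5]
eef_rot: [-0.127, -0.695, -0.126, 0.696]
ft_force: [0.3, 0.2, 0.2]
finger_gap: 85.3
tcp_pos: [630.9, 8.9, 196.8]
eef_rot: [-0.128, -0.694, -0.128, 0.697]
ft_force: [-0.5, -0.7, 1.4]
finger_gap: 85.8
wax [ 247  153   63   61 2928] ((278.0277099609375, 183.35867309570312), (59.489925384521484, 61.170352935791016), 87.07679748535156) [633.13065885   7.47668878  44.        ]
t 23.77 pos [631.7   8.8 198.3] F [ 0.4 -0.   0.1] gap 85.2 tilt [-0.06  0.02]
  shift units [ 6.144  0.038 -0.015] yaw -69.17 turn units [0.008 0.013 0.011] shift in target frame [ 6.144  0.033 -0.009]
```

View pics/w7.png

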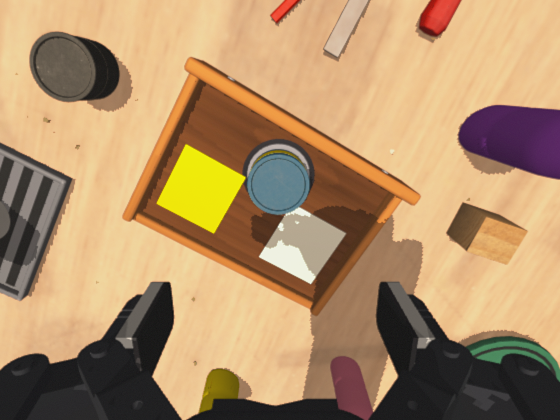

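The wax tin is centred at (278,183). The yellow mat is at (200,189), the white mat at (302,245) and the black tin's top at (63,67). I'll measure the mats and the black tin, and grip the wax tin.

```bash
python3 -m crank '0 0 0 0.9 0.05 0 100;0 0 0 1 0 0 100;0 0 0 1 0 0 100;0 0 0 1 0 0 100;0 0 0 1 0 0 100;0 0 0 0.7 0 0 100;0 0 0 0.5 0 0 100;0 0 0 0 0 0 20;0 0 0 0 0 0 0;0 0 0 0 0 0 0;0 0 0 0 0 0 0' 40 | tail -4
python3 - <<'E'
from tri import *
W=load('w7')
m=blobs(W,lambda h,s,v:(h>22)&(h<36)&(s>150),(150,135,255,240),50)[0]
r=cv2.minAreaRect(max(cv2.findContours(m[2],0,1)[0],key=len));P=np.array([onz(W,*p,11.5) for p in cv2.boxPoints(r)]);print('ymat',P.round(1),P.mean(0))
w=blobs(W,lambda h,s,v:(s<65)&(v>110),(255,200,352,290),50)[0]
r=cv2.minAreaRect(max(cv2.findContours(w[2],0,1)[0],key=len));P=np.array([onz(W,*p,11.5) for p in cv2.boxPoints(r)]);print('wmat',w[0],P.round(1),P.mean(0))
b=blobs(W,lambda h,s,v:(v<100)&(s<100),(20,20,130,115),50)
hull=cv2.convexHull(max(cv2.findContours(b[0][2],0,1)[0],key=len));print('black',b[0][0],b[0][1],onz(W,63,67.5,50))
go(632.3,8,14,-69.2)
E
```

```text
tcp_pos: [633.5, 6.9, 17.0]
eef_rot: [0.127, 0.696, 0.127, -0.695]
ft_force: [-1.8, -0.7, 5.8]
finger_gap: 52.9
ymat [[561.2 114.9  11.5]
 [630.7 102.   11.5]
 [621.8  36.   11.5]
 [549.6  45.3  11.5]] [590.83749379  74.54649184  11.5       ]
wmat [ 259  205   87   79 3726] [[542.3  -4.9  11.5]
 [613.2 -15.1  11.5]
 [600.3 -81.1  11.5]
 [526.3 -74.4  11.5]] [570.55087979 -43.89096639  11.5       ]
black [  31   33   89   67 2130] [85.16901408 68.34366197] [662.69151723 204.08990476  50.        ]
t 25.15 pos [633.5   6.9  17. ] F [-1.8 -0.7  5.8] gap 52.9 tilt [0.1  0.01]
  shift units [ 0.098 -0.05   0.025] yaw -69.26 turn units [-0.015 -0.025 -0.008] shift in target frame [ 0.099 -0.05   0.024]
```

```bash
python3 -m crank '0 0 0 -0.6 0 0 0;0 0 0 -1 0 0 0;0 0 0 -1 0 0 0;0 0 0 -1 0 0 0;0 0 0 -1 0 0 0;0 0 0 -1 0 0 0;0 0 0 -1 0 0 0' | tail -4
python3 -m crank '0 0 0 0 0.4 0.4 0;0 0 0 0 0.8 0.8 0;0 0 0 0 0.8 0.8 0;0 0 0 0 0.8 0.8 0;0 0 0 0 0.8 0.8 0;0 0 0 0 0.8 0.8 0;0 0 0 0 0.8 0.8 0;0 0 0 0 0.8 0.8 0;0 0 0 0 0.8 0.8 0;0 0 0 0 0.8 0.8 0;0 0 0 0 0.8 0.8 0;0 0 0 0 0.4 0.4 0' | tail -4
python3 -m crank '0 0 0 0.4 0 0 0;0 0 0 0 0 0 0' | tail -4
python3 - <<'E'
from tri import *
W=snap('wrist','w8')
go(480.5,-333.5,32,-69.2)
E
```

```text
tcp_pos: [632.6, 6.6, 215.7]
eef_rot: [0.127, 0.696, 0.127, -0.695]
ft_force: [0.1, 0.8, -2.5]
finger_gap: 52.8
tcp_pos: [477.0, -336.0, 212.7]
eef_rot: [-0.126, -0.695, -0.126, 0.696]
ft_force: [0.2, -0.7, -2.2]
finger_gap: 52.7
tcp_pos: [479.3, -331.7, 199.7]
eef_rot: [-0.127, -0.695, -0.129, 0.696]
ft_force: [-0.5, 0.3, -2.5]
finger_gap: 52.4
t 27.82 pos [ 479.7 -331.7  200.4] F [-0.  -0.2 -2.7] gap 52.6 tilt [-0.06  0.1 ]
  shift units [ 5.615e+00  7.500e-02 -5.000e-03] yaw -69.13 turn units [0.018 0.006 0.028] shift in target frame [ 5.615e+00  6.400e-02 -3.000e-03]
```

View pics/w8.png

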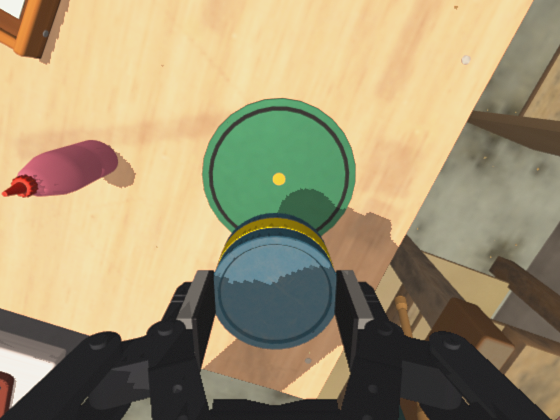

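The brass dot is at (279,179), and the held wax tin's top is centred near (275,290).

Run:
```python
from tri import *
W=load('w8')
b=blobs(W,lambda h,s,v:(h>14)&(h<34)&(s>130)&(v>120),(265,165,293,193),5)[0];print(b[1],onz(W,*b[1],24))
g=blobs(W,lambda h,s,v:(h>60)&(h<95)&(s>70)&(v>30),(190,85,370,240))[0]
c=max(cv2.findContours(g[2],0,1)[0],key=len).reshape(-1,2);c=c[c[:,1]<205];P=np.array([onz(W,*p,24)[:2] for p in c])
A=np.c_[2*P,np.ones(len(P))];s=np.linalg.lstsq(A,(P**2).sum(1),rcond=None)[0];print('circle',s[:2],np.sqrt(s[2]+s[:2]@s[:2]))
print('tin',onz(W,274.5,291,227))
```

```text
[278.53719008 178.53719008] [ 480.89682607 -333.84494378   24.        ]
circle [ 480.94300093 -333.79577484] 63.75404889020485
tin [ 480.16958141 -330.62040347  227.        ]
```

```bash
python3 -m crank '0 0 0 0.6 0.09 0 0;0 0 0 1 0 0 0;0 0 0 1 0 0 0;0 0 0 1 0 0 0;0 0 0 1 0 0 0;0 0 0 0.6 0 0 0;0 0 0 0.3 0 0 0;0 0 0 0.06 0 0 0;0 0 0 0 0 0 0' | tail -4
python3 -c "
from h import *
go(480.9,-333.8,31,-69.2)"
```

```text
tcp_pos: [480.8, -336.6, 35.4]
eef_rot: [0.128, 0.696, 0.127, -0.695]
ft_force: [0.3, -0.5, -1.8]
finger_gap: 52.7
t 28.95 pos [ 480.8 -336.6   35.4] F [ 0.3 -0.5 -1.8] gap 52.7 tilt [ 0.06 -0.04]
  shift units [ 0.147 -0.087 -0.035] yaw -69.26 turn units [-0.015 -0.011 -0.015] shift in target frame [ 0.147 -0.086 -0.035]
```

```bash
python3 -m crank '0 0 0 0.08 -0.085 -0.03 0;0 0 0 0.04 0 0 0;0 0 0 0 0 0 0;0 0 0 0 0 0 0' | tail -4
python3 -c "
from h import *
go(480.9,-333.8,31,-69.2)"
```

```text
tcp_pos: [480.3, -333.6, 31.2]
eef_rot: [0.127, 0.696, 0.127, -0.696]
ft_force: [-0.4, 0.1, -1.2]
finger_gap: 52.6
t 29.45 pos [ 480.3 -333.6   31.2] F [-0.4  0.1 -1.2] gap 52.6 tilt [ 0.01 -0.  ]
  shift units [ 0.006  0.014 -0.016] yaw -69.26 turn units [-0.015 -0.002 -0.002] shift in target frame [ 0.006  0.014 -0.016]
```

```bash
python3 -m crank '0 0 0 0.04 0 0 0;0 0 0 0 0 0 0;0 0 0 0 0 0 60;0 0 0 0 0 0 100;0 0 0 0 0 0 100;0 0 0 -0.4 0 0 100;0 0 0 -1 0 0 100;0 0 0 -1 0 0 100;0 0 0 -1 0 0 100;0 0 0 -1 0 0 100;0 0 0 -1 0 0 100;0 0 0 0 0 0 100' | tail -4
python3 - <<'E'
from tri import *
W=snap('wrist','w9');snap('top','t9')
b=blobs(W,lambda h,s,v:(h>92)&(h<120)&(s>50)&(v>50),(180,80,380,330),150)[0]
e=cv2.fitEllipse(cv2.convexHull(max(cv2.findContours(b[2],0,1)[0],key=len)));print('wax',b[0],e,onz(W,*e[0],58))
g=blobs(W,lambda h,s,v:(h>60)&(h<92)&(s>70)&(v>30),(150,50,420,330))[0]
c=cv2.convexHull(max(cv2.findContours(g[2],0,1)[0],key=len)).reshape(-1,2);P=np.array([onz(W,*p,24)[:2] for p in c])
A=np.c_[2*P,np.ones(len(P))];s=np.linalg.lstsq(A,(P**2).sum(1),rcond=None)[0];print('circle',g[0],s[:2],np.sqrt(s[2]+s[:2]@s[:2]))
go(662,203.5,200,-69.2);print(manip.get_obs()['qpos'])
E
```

```text
tcp_pos: [481.6, -334.3, 195.4]
eef_rot: [0.129, 0.697, 0.126, -0.694]
ft_force: [-0.3, 0.0, -0.7]
finger_gap: 85.1
wax [ 241  161   64   63 3127] ((272.6898193359375, 192.12692260742188), (62.48582077026367, 63.510292053222656), 96.89887237548828) [ 479.76563751 -333.05024026   58.        ]
circle [  207   113   134   130 10261] [ 480.72922656 -333.62388446] 64.05508067883292
t 31.05 pos [ 480.3 -333.6  192.2] F [-0.2 -0.1 -0.2] gap 85.2 tilt [ 0.03 -0.02]
  shift units [ -0.263 -14.597 -12.006] yaw -69.26 turn units [-0.015 -0.006 -0.008] shift in target frame [ -0.259 -14.585 -12.021]
[ 0.72676221  0.22395862 -0.22851897  1.64537737  0.05264685  1.27758939
 -0.72023182]
```

View pics/w9.png

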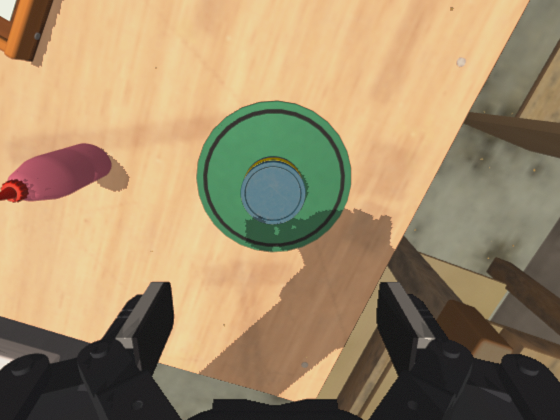

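The wax tin stands on the green stand at (273,192), 1 to 1.5 mm from the stand's measured centre. Next is the black tin.

```bash
python3 -m crank '0 0 0 -0.1 -0.8 -0.66 100;0 0 0 -0.1 -0.8 -0.66 100;0 0 0 0 -0.8 -0.66 100;0 0 0 0 -0.8 -0.66 100;0 0 0 0 -0.8 -0.66 100;0 0 0 0 -0.8 -0.66 100;0 0 0 0 -0.8 -0.66 100;0 0 0 0 -0.8 -0.66 100;0 0 0 0 -0.8 -0.66 100;0 0 0 0 -0.8 -0.66 100' | tail -4
python3 -m crank '0 0 0 0 -0.8 -0.66 100;0 0 0 0 -0.8 -0.66 100;0 0 0 0 -0.8 -0.66 100;0 0 0 0 -0.8 -0.66 100;0 0 0 0 -0.8 -0.66 100;0 0 0 0 -0.8 -0.66 100;0 0 0 0 -0.8 -0.66 100;0 0 0 0 -0.8 -0.66 100;0 0 0 0 -0.2 -0.1 100;0 0 0 0 0 0 100' | tail -4
python3 - <<'E'
from tri import *
W=snap('wrist','w10')
b=blobs(W,lambda h,s,v:(v<100)&(s<110),(180,60,380,330),150)[0];print(b[0],b[1])
c=cv2.convexHull(max(cv2.findContours(b[2],0,1)[0],key=len));
cv2.imwrite('pics/w10c.png',cv2.resize(cv2.convertScaleAbs(W['frame'][60:330,150:420,::-1],alpha=1.6),None,fx=2,fy=2))
go(662,203.5,10,-69.2)
E
```

```text
tcp_pos: [580.0, -38.1, 196.7]
eef_rot: [-0.127, -0.695, -0.127, 0.696]
ft_force: [0.5, -0.1, -0.5]
finger_gap: 85.2
tcp_pos: [660.7, 203.2, 196.9]
eef_rot: [-0.128, -0.695, -0.127, 0.696]
ft_force: [0.1, -0.5, 0.5]
finger_gap: 85.6
[ 180  255   46   75 1555] [197.01993569 296.48167203]
t 33.6 pos [661.  202.3 197.2] F [ 0.1 -0.2 -0.9] gap 85.2 tilt [-0.06 -0.05]
  shift units [ 6.239 -0.029 -0.054] yaw -69.29 turn units [-0.022  0.018 -0.007] shift in target frame [ 6.239 -0.026 -0.046]
```

View pics/w10c.png

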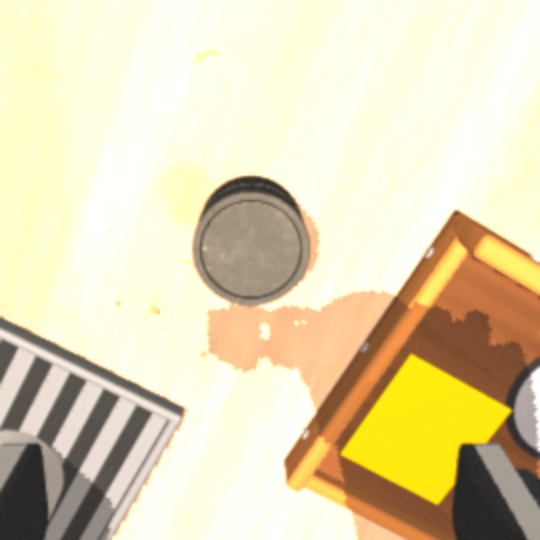

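The black tin's top is centred at full-frame pixel (275.5,183.5), and the caddy's side wall is clear of the finger path.

```bash
python3 - <<'E'
from tri import *
p=onz(load('w10'),275.5,183.5,50);print(p);go(p[0],p[1],12,-69.2)
E
python3 -m crank '0 0 0 0.9 -0.03 -0.06 100;0 0 0 1 0 0 100;0 0 0 1 0 0 100;0 0 0 1 0 0 100;0 0 0 1 0 0 100;0 0 0 0.7 0 0 100;0 0 0 0.5 0 0 100;0 0 0 0 0 0 20;0 0 0 0 0 0 0;0 0 0 0 0 0 0;0 0 0 0 0 0 0' 40 | tail -4
python3 -c "
from h import *
go(633,6.8,150,-69.2)"
```

```text
[663.75478202 204.37596549  50.        ]
t 33.6 pos [661.  202.3 197.2] F [ 0.1 -0.2 -0.9] gap 85.2 tilt [-0.06 -0.05]
  shift units [ 6.172 -0.036 -0.119] yaw -69.29 turn units [-0.022  0.018 -0.007] shift in target frame [ 6.172 -0.033 -0.111]
tcp_pos: [663.6, 205.3, 16.3]
eef_rot: [0.127, 0.696, 0.127, -0.695]
ft_force: [0.3, 0.1, 5.3]
finger_gap: 50.6
t 34.98 pos [663.6 205.3  16.3] F [0.3 0.1 5.3] gap 50.6 tilt [0.14 0.05]
  shift units [-4.465  5.827  3.287] yaw -69.26 turn units [-0.014 -0.038 -0.   ] shift in target frame [-4.457  5.824  3.305]
```

```bash
python3 -m crank '0 0 0 -0.6 0 0 0;0 0 0 -1 0 0 0;0 0 0 -1 0 0 0;0 0 0 -0.4 0 0 0;0 0 0 0 0.4 0.2 0;0 0 0 0 0.9 0.52 0;0 0 0 0 0.9 0.52 0;0 0 0 0 0.9 0.52 0;0 0 0 0 0.9 0.52 0;0 0 0 0 0.9 0.52 0;0 0 0 0 0.9 0.5 0;0 0 0 0 0 0 0' | tail -4
python3 -m crank '0 0 0 0 0 0 0' >/dev/null
python3 - <<'E'
from tri import *
W=snap('wrist','w11');cv2.imwrite('pics/w11b.png',cv2.convertScaleAbs(W['frame'][:,:,::-1],alpha=1.5))
go(633,6.8,27,-69.2)
E
```

```text
tcp_pos: [630.1, 1.7, 103.0]
eef_rot: [-0.126, -0.695, -0.125, 0.697]
ft_force: [-0.6, -0.2, -2.3]
finger_gap: 50.8
t 36.65 pos [631.    7.7 104. ] F [-0.3  0.2 -1.2] gap 50.3 tilt [-0.07  0.03]
  shift units [ 2.568  0.053 -0.054] yaw -69.22 turn units [-0.005  0.014  0.014] shift in target frame [ 2.568  0.05  -0.052]
```

View pics/w11b.png

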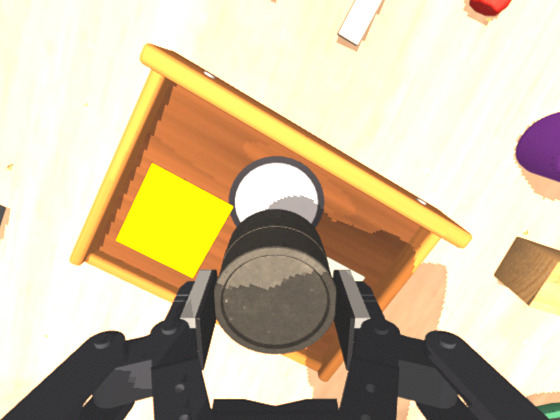

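The black tin is held over the disc, whose rim runs u 230..323 with its top at v=157. The held tin's top is centred near (275.5,298).

Run:
```python
from tri import *
W=load('w11');g=cv2.cvtColor(W['frame'],cv2.COLOR_RGB2GRAY).astype(float)
# disc inner light area: non-brown low saturation bright
b=blobs(W,lambda h,s,v:(s<60)&(v>130),(225,150,330,240),50)[0]
c=max(cv2.findContours(b[2],0,1)[0],key=len).reshape(-1,2);c=c[(c[:,1]<196)&~((c[:,0]>265)&(c[:,1]>185))];P=np.array([onz(W,*p,10)[:2] for p in c])
A=np.c_[2*P,np.ones(len(P))];s=np.linalg.lstsq(A,(P**2).sum(1),rcond=None)[0];print('disc inner',b[0],s[:2],np.sqrt(s[2]+s[:2]@s[:2]))
l,r,t=[onz(W,*p,10)[:2] for p in((230,200),(323.5,200),(276.5,156.5))];print(l,r,t,(l+r)/2)
from scipy.optimize import least_squares
for z in (137.7,):print('tin top',onz(W,275.5,298,z),onz(W,275.5,302,z))
m=blobs(W,lambda h,s,v:(h>22)&(h<36)&(s>150),(100,150,245,290),50)[0]
q=cv2.minAreaRect(max(cv2.findContours(m[2],0,1)[0],key=len));P=np.array([onz(W,*p,11.5) for p in cv2.boxPoints(q)]);print('ymat',P.mean(0))
go(633,6.8,27,-69.2)
```

```text
disc inner [ 235  163   83   59 2863] [632.69830343   7.44188818] 30.80756897890458
[622.94221518  40.5482585 ] [647.79383538 -25.08298725] [666.00711437  19.57893587] [635.36802528   7.73263562]
tin top [632.52844467   7.83013076 137.7       ] [630.71825981   7.14371169 137.7       ]
ymat [590.42112817  74.56311464  11.5       ]
t 36.65 pos [631.    7.7 104. ] F [-0.3  0.2 -1.2] gap 50.3 tilt [-0.07  0.03]
  shift units [ 2.568  0.053 -0.054] yaw -69.22 turn units [-0.005  0.014  0.014] shift in target frame [ 2.568  0.05  -0.052]
```

```bash
python3 -m crank '0 0 0 0.5 0.03 -0.055 0;0 0 0 0.9 0 0 0;0 0 0 0.7 0 0 0;0 0 0 0.35 0 0 0;0 0 0 0.05 0 0 0;0 0 0 0 0 0 0' | tail -4
python3 -c "
from h import *
go(632.9,7.0,26.3,-69.2)"
```

```text
tcp_pos: [634.0, 6.9, 30.4]
eef_rot: [0.127, 0.696, 0.127, -0.695]
ft_force: [-0.4, 0.2, -1.4]
finger_gap: 50.7
t 37.4 pos [634.    6.9  30.4] F [-0.4  0.2 -1.4] gap 50.7 tilt [0.05 0.01]
  shift units [ 0.138 -0.016  0.033] yaw -69.26 turn units [-0.015 -0.013 -0.003] shift in target frame [ 0.138 -0.016  0.033]
```

```bash
python3 -m crank '0 0 0 0.07 -0.015 0.03 0;0 0 0 0.07 0 0 0;0 0 0 0.03 0 0 0;0 0 0 0 0 0 0;0 0 0 0 0 0 60;0 0 0 0 0 0 100;0 0 0 0 0 0 100' | tail -4
python3 -m crank '0 0 0 -0.5 0 0 100;0 0 0 -1 0 0 100;0 0 0 -1 0 0 100;0 0 0 -1 0 0 100;0 0 0 -1 0 0 100;0 0 0 -1 0 0 100;0 0 0 -0.2 0 0 100;0 0 0 0 0 0 100' | tail -4
python3 - <<'E'
from tri import *
W=snap('wrist','w12');cv2.imwrite('pics/w12b.png',cv2.convertScaleAbs(W['frame'][60:330,150:420,::-1],alpha=1.8))
f=lambda h,s,v:(s<75)&(v<110)&(v>0)
for b in blobs(W,f,(225,120,330,240),100)[:3]:print(b[0],b[1])
go(483,277.5,300,-9.2)
u=W['frame'].astype(int)
for r in(165,180,190,200):print(r,[tuple(u[r,c]) for c in range(230,325,8)])
E
```

```text
tcp_pos: [632.6, 6.9, 24.8]
eef_rot: [0.127, 0.696, 0.127, -0.695]
ft_force: [0.7, 0.1, -0.3]
finger_gap: 84.8
tcp_pos: [632.5, 6.9, 196.1]
eef_rot: [0.127, 0.696, 0.127, -0.695]
ft_force: [-0.5, -0.3, -0.2]
finger_gap: 85.2
[ 240  141   71   79 3618] [275.40187949 182.05583195]
t 39.33 pos [632.1   6.8 195.1] F [ 0.2  1.1 -0. ] gap 85.1 tilt [-0.05 -0.  ]
  shift units [ -3.492 -10.199   1.454] yaw -69.26 turn units [-1.5014e+01  8.0000e-03  9.0000e-03] shift in target frame [-3.496 -6.348 -8.112]
165 [(np.int64(132), np.int64(78), np.int64(43)), (np.int64(124), np.int64(74), np.int64(43)), (np.int64(112), np.int64(104), np.int64(101)), (np.int64(43), np.int64(39), np.int64(34)), (np.int64(101), np.int64(91), np.int64(79)), (np.int64(96), np.int64(87), np.int64(74)), (np.int64(93), np.int64(83), np.int64(71)), (np.int64(108), np.int64(98), np.int64(83)), (np.int64(36), np.int64(34), np.int64(30)), (np.int64(187), np.int64(176), np.int64(169)), (np.int64(123), np.int64(73), np.int64(44)), (np.int64(123), np.int64(74), np.int64(43))]
180 [(np.int64(239), np.int64(234), np.int64(10)), 
[... 886 characters left out ...]
(95), np.int64(82)), (np.int64(99), np.int64(88), np.int64(76)), (np.int64(110), np.int64(65), np.int64(36)), (np.int64(117), np.int64(69), np.int64(39))]
200 [(np.int64(238), np.int64(232), np.int64(9)), (np.int64(131), np.int64(77), np.int64(42)), (np.int64(102), np.int64(65), np.int64(44)), (np.int64(113), np.int64(101), np.int64(86)), (np.int64(101), np.int64(91), np.int64(76)), (np.int64(102), np.int64(93), np.int64(80)), (np.int64(101), np.int64(91), np.int64(77)), (np.int64(105), np.int64(94), np.int64(81)), (np.int64(105), np.int64(94), np.int64(80)), (np.int64(102), np.int64(93), np.int64(80)), (np.int64(131), np.int64(77), np.int64(43)), (np.int64(128), np.int64(75), np.int64(44))]
```

```bash
python3 -m crank '0 0 0 -0.9 0 0 100;0 0 0 -0.9 0 0 100;0 0 0 -0.9 -0.5 0.07 100;0 0 0 -0.8 -0.9 0.13 100;0 0 0 0 -0.9 0.13 100;0 0 0 0 -0.9 0.13 100;0 0 0 0 -0.9 0.13 100;0 0 0 0 -0.9 0.13 100;0 0 0 0 -0.9 0.13 100;0 0 0 0 -0.9 0.13 100;0 0 0 0 -0.9 0.13 100;0 0 0 0 -0.9 0.13 100' | tail -4
python3 -m crank '-1 0 0 0 0 0 100;-1 0 0 0 0 0 100;-1 0 0 0 0 0 100;-1 0 0 0 0 0 100;-1 0 0 0 0 0 100;-1 0 0 0 0 0 100;-1 0 0 0 0 0 100;-1 0 0 0 0 0 100;-1 0 0 0 0 0 100;-1 0 0 0 0 0 100;-1 0 0 0 0 0 100;-1 0 0 0 0 0 100' | tail -4
python3 -m crank '-1 0 0 0 -0.3 -0.6 100;-1 0 0 0 -0.4 -0.7 100;-1 0 0 0 -0.3 -0.7 100;0 0 0 0 0 0 100;0 0 0 0 0 0 100' | tail -4
python3 - <<'E'
from tri import *
W=load('w12');f=W['frame'].astype(int);R,G,B=f[...,0],f[...,1],f[...,2]
m=((R-B<40)&(R>84)&(R<130)).astype(np.uint8);k=np.zeros_like(m);k[130:235,225:330]=1;m*=k;m=cv2.morphologyEx(m,cv2.MORPH_OPEN,np.ones((5,5)))
c=cv2.convexHull(max(cv2.findContours(m,0,1)[0],key=cv2.contourArea));e=cv2.fitEllipse(c);print('black top',e,onz(W,*e[0],60))
W=snap('wrist','w13')
go(483.7,277.6,149,-9.2)
red=lambda h,s,v:((h<6)|(h>173))&(s>150)&(v>90)
for b in blobs(W,red,(150,5,400,400),100)[:3]:
  print('red',b[0],b[1],[onz(W,*b[1],z).round(1) for z in(185,190,205)])
E
```

```text
tcp_pos: [505.5, 235.4, 299.4]
eef_rot: [-0.127, -0.695, -0.127, 0.696]
ft_force: [-0.1, -0.3, 0.4]
finger_gap: 85.5
tcp_pos: [505.9, 234.7, 299.4]
eef_rot: [-0.4, -0.582, -0.4, 0.584]
ft_force: [-0.1, 0.5, -0.1]
finger_gap: 85.5
tcp_pos: [495.2, 301.5, 300.6]
eef_rot: [-0.458, -0.538, -0.458, 0.539]
ft_force: [-0.4, 1.2, 0.3]
finger_gap: 85.6
black top ((276.6647644042969, 189.6138916015625), (47.160762786865234, 55.55485153198242), 75.88202667236328) [633.80315953   6.26797334  60.        ]
t 43.0 pos [495.5 300.9 300.6] F [ 0.5 -0.1  0.8] gap 85.1 tilt [-0.01 -0.02]
  shift units [ 5.054 -0.262  0.83 ] yaw -9.28 turn units [-0.021  0.004  0.001] shift in target frame [ 5.054 -0.263  0.831]
red [ 246  207   35   38 1017] [263.05113078 225.74237955] [array([482.3, 278.7, 185. ]), array([482.8, 280.6, 190. ]), array([484.2, 286.4, 205. ])]
red [247  62  26  28 475] [259.93263158  75.83368421] [array([500. , 394.6, 185. ]), array([500.2, 394.4, 190. ]), array([500.7, 393.9, 205. ])]
```

```bash
python3 -m crank '0 0 0 0 -0.25 0.8 100;0 0 0 0 0 0 100;0 0 0 0.9 0 0 100;0 0 0 1 0 0 100;0 0 0 1 0 0 100;0 0 0 0.9 0 0 100' | tail -4
python3 -c "
from h import *
go(483.9,278,149,-9.2)"
```

```text
tcp_pos: [484.4, 278.5, 185.8]
eef_rot: [0.458, 0.539, 0.458, -0.539]
ft_force: [0.5, -0.5, -0.1]
finger_gap: 85.6
t 43.75 pos [484.4 278.5 185.8] F [ 0.5 -0.5 -0.1] gap 85.6 tilt [ 0.01 -0.  ]
  shift units [ 1.225 -0.013  0.019] yaw -9.31 turn units [-0.028  0.    -0.003] shift in target frame [ 1.225 -0.012  0.019]
```

```bash
python3 -m crank '0 0 0 0.6 0 0 100;0 0 0 0.4 0 0 100;0 0 0 0.18 0 0 100;0 0 0 0 0 0 20;0 0 0 0 0 0 0;0 0 0 0 0 0 0;0 0 0 0 0 0 0;0 0 0 0 0 0 0' 50| tail -4
python3 -m crank '0 0 0 -0.5 0 0 0;0 0 0 -0.8 0 0 0;0 0 0 -0.8 0 0 0;0 0 0 -0.4 0 0 0;0 0 0 0 0 0 0' | tail -4
python3 -c "
from h import *
go(570.9,-43.7,225,-9.2)"
```

```text
tcp_pos: [486.3, 282.0, 157.6]
eef_rot: [0.459, 0.542, 0.458, -0.535]
ft_force: [-7.1, -1.8, 38.9]
finger_gap: -0.1
tcp_pos: [484.4, 278.8, 226.9]
eef_rot: [0.458, 0.539, 0.458, -0.538]
ft_force: [0.7, -0.2, -0.7]
finger_gap: -0.2
t 45.38 pos [484.4 278.8 226.9] F [ 0.7 -0.2 -0.7] gap -0.2 tilt [0.07 0.03]
  shift units [ 0.061  4.579 10.146] yaw -9.27 turn units [-0.017 -0.009 -0.015] shift in target frame [ 0.063  4.567 10.151]
```

The grip closed on nothing, with an upward force, so the pads slid off the shoulder. I'll check numerically that the canister still stands.

Run:
```python
from tri import *
S=snap('side','s14');T=snap('top','t14')
red=lambda h,s,v:((h<6)|(h>173))&(s>140)&(v>70)
for n,C,box in(('s6',load('s6'),(220,220,330,370)),('s14',S,(220,220,330,370))):
  for b in blobs(C,red,box,10):print(n,b[0],b[1])
  wt=blobs(C,lambda h,s,v:(s<45)&(v>110),(255,225,310,330),100)
  for b in wt[:2]:print('  white',b[0],b[1])
sr=blobs(S,red,(220,220,330,370),10)
for z in(185,195,200):print([onz(S,*b[1],z).round(1) for b in sr])
```

```text
s6 [275 237  13  15 133] [281.06015038 243.60902256]
s6 [256 278  11  14  87] [260.96551724 286.17241379]
  white [269 251  24  26 313] [279.60702875 259.68370607]
s14 [277 238  12  14 130] [282.06923077 244.46153846]
s14 [256 278  11  14  85] [260.97647059 286.12941176]
  white [270 251  24  26 329] [280.25835866 260.24316109]
[array([481.2, 275.1, 185. ]), array([496.1, 404.3, 185. ])]
[array([478.9, 286.4, 195. ]), array([493.5, 413.4, 195. ])]
[array([477.7, 292. , 200. ]), array([492.2, 418. , 200. ])]
```

```bash
python3 -m crank '0 0 0 -0.8 0 0 100;0 0 0 -1 0 0 100;0 0 0 -0.65 0 0 100;0 0 0 0 0 0 100;0 0 0 0 0 0 100' 50| tail -4
python3 - <<'E'
from tri import *
W=snap('wrist','w15')
go(483.7,277.6,146,-9.2)
red=lambda h,s,v:((h<6)|(h>173))&(s>150)&(v>90)
for b in blobs(W,red,(150,5,400,400),100)[:3]:
  print('red',b[0],b[1],[onz(W,*b[1],z).round(1) for z in(185,189.5,205)])
E
```

```text
tcp_pos: [483.7, 278.3, 298.3]
eef_rot: [-0.458, -0.538, -0.458, 0.539]
ft_force: [0.2, -0.5, 0.7]
finger_gap: 85.3
t 46.15 pos [483.6 278.2 298.3] F [-0.2 -0.1 -0.3] gap 85.8 tilt [-0.11 -0.05]
  shift units [5.076 0.014 0.013] yaw -9.26 turn units [-0.016  0.018  0.025] shift in target frame [5.076e+00 5.000e-03 1.900e-02]
red [ 253  179   35   38 1032] [270.3372093  197.54748062] [array([480.8, 279.4, 185. ]), array([481.1, 280.7, 189.5]), array([482. , 285.4, 205. ])]
red [256  25  28  30 559] [269.83542039  39.68694097] [array([499.5, 393.4, 185. ]), array([499.4, 392.9, 189.5]), array([499.4, 391.2, 205. ])]
```

```bash
python3 -m crank '0 0 0 0.9 -0.04 0 100;0 0 0 1 0 0 100;0 0 0 1 0 0 100;0 0 0 1 0 0 100;0 0 0 0.7 0 0 100;0 0 0 0.4 0 0 100;0 0 0 0 0 0 100' | tail -4
python3 -c "
from h import *
go(482.5,278.3,145.8,-9.2)"
```

```text
tcp_pos: [482.3, 278.5, 148.9]
eef_rot: [-0.458, -0.538, -0.458, 0.539]
ft_force: [0.2, -0.6, 0.3]
finger_gap: 85.5
t 47.02 pos [482.3 278.5 148.9] F [ 0.2 -0.6  0.3] gap 85.5 tilt [-0.1  -0.04]
  shift units [0.103 0.008 0.005] yaw -9.25 turn units [-0.013  0.013  0.023] shift in target frame [0.103 0.007 0.005]
```

```bash
python3 -m crank '0 0 0 0.11 0 0 100;0 0 0 0 0 0 100;0 0 0 0 0 0 40;0 0 0 0 0 0 0;0 0 0 0 0 0 0;0 0 0 0 0 0 0;0 0 0 0 0 0 0;0 0 0 0 0 0 0' 40| tail -5
python3 -c "
from h import *
go(570.9,-43.7,225,-9.2)"
```

```text
time_s: 48.02
tcp_pos: [483.2, 279.3, 147.6]
eef_rot: [0.458, 0.539, 0.458, -0.538]
ft_force: [-0.9, -0.6, 6.3]
finger_gap: 49.4
t 48.02 pos [483.2 279.3 147.6] F [-0.9 -0.6  6.3] gap 49.4 tilt [0.07 0.03]
  shift units [-2.583  4.62  10.155] yaw -9.25 turn units [-0.013 -0.011 -0.017] shift in target frame [-2.58   4.607 10.161]
```

```bash
python3 -m crank '0 0 0 -0.5 0 0 0;0 0 0 -0.8 0 0 0;0 0 0 -0.8 0 0 0;0 0 0 -0.5 0 0 0' | tail -4
python3 -m crank '0 0 0 0 0.2 0.44 0;0 0 0 0 0.4 0.88 0;0 0 0 0 0.4 0.88 0;0 0 0 0 0.4 0.88 0;0 0 0 0 0.4 0.88 0;0 0 0 0 0.4 0.88 0;0 0 0 0 0.4 0.88 0;0 0 0 0 0.4 0.88 0;0 0 0 0 0.4 0.88 0;0 0 0 0 0.4 0.88 0;0 0 0 0 0.4 0.88 0;0 0 0 0 0.3 0.5 0' | tail -4
python3 -m crank '0 0 0 0 0.1 0.4 0;0 0 0 0 0 0 0;0 0 0 0 0 0 0'|tail -4
python3 - <<'E'
from tri import *
W=snap('wrist','w16')
go(570.9,-43.7,153.1,-9.2)
red=lambda h,s,v:((h<6)|(h>173))&(s>140)&(v>70)
for t in('t9','t4'):
  for b in blobs(load(t),red,(130,180,310,265),10):print(t,b[0],b[1],[onz(load(t),*b[1],z).round(1) for z in(175,195)])
# mats in this view
f=W['frame']
m=blobs(W,lambda h,s,v:(h>22)&(h<36)&(s>150),(150,0,400,300),50)[0]
q=cv2.minAreaRect(max(cv2.findContours(m[2],0,1)[0],key=len));P=np.array([onz(W,*p,11.5) for p in cv2.boxPoints(q)]);print('ymat',m[0],P.mean(0))
E
```

```text
tcp_pos: [482.9, 278.9, 225.9]
eef_rot: [0.458, 0.539, 0.458, -0.538]
ft_force: [0.0, -0.8, -5.2]
finger_gap: 49.2
tcp_pos: [568.5, -34.2, 223.3]
eef_rot: [-0.457, -0.539, -0.458, 0.54]
ft_force: [-0.3, -0.2, -4.7]
finger_gap: 48.8
tcp_pos: [569.9, -42.4, 224.6]
eef_rot: [0.458, 0.539, 0.459, -0.538]
ft_force: [0.3, 0.5, -4.4]
finger_gap: 49.0
t 50.45 pos [570.  -42.2 224.6] F [-0.4  0.6 -5.4] gap 48.4 tilt [0.01 0.03]
  shift units [2.384 0.038 0.044] yaw -9.16 turn units [ 0.009 -0.007 -0.   ] shift in target frame [2.384 0.038 0.043]
t9 [169 216  11  10  89] [174.12359551 220.39325843] [array([483.4, 284.4, 175. ]), array([480.8, 279.3, 195. ])]
t9 [131 212   6   6  19] [133.68421053 214.52631579] [array([497. , 392.5, 175. ]), array([494.1, 385.4, 195. ])]
t4 [ 294  180   16   85 1138] [302.72759227 219.41300527] [array([492.9, -57.1, 175. ]), array([490.1, -56. , 195. ])]
t4 [131 212   6   6  24] [133.75       214.58333333] [array([496.8, 392.3, 175. ]), array([494. , 385.2, 195. ])]
ymat [ 238   11   76   76 5549] [590.25616695  74.79000081  11.5       ]
```

```bash
python3 -m crank '0 0 0 0.6 0.035 0.045 0;0 0 0 0.8 0 0 0;0 0 0 0.6 0 0 0;0 0 0 0.25 0 0 0;0 0 0 0.05 0 0 0;0 0 0 0 0 0 0' | tail -4
python3 -c "
from h import *
go(571,-43.6,153.1,-9.2)"
```

```text
tcp_pos: [571.4, -45.1, 156.1]
eef_rot: [0.458, 0.539, 0.458, -0.538]
ft_force: [0.5, -0.4, -4.2]
finger_gap: 48.7
t 51.2 pos [571.4 -45.1 156.1] F [ 0.5 -0.4 -4.2] gap 48.7 tilt [ 0.05 -0.  ]
  shift units [ 0.101 -0.02  -0.048] yaw -9.26 turn units [-0.015 -0.001 -0.014] shift in target frame [ 0.101 -0.02  -0.048]
```

```bash
python3 -m crank '0 0 0 0.06 -0.02 -0.048 0;0 0 0 0.06 0 0 0;0 0 0 0.02 0 0 0;0 0 0 0 0 0 0' | tail -4
python3 -c "
from h import *
go(571,-43.6,153.1,-9.2)"
```

```text
tcp_pos: [571.4, -43.5, 153.2]
eef_rot: [0.459, 0.539, 0.457, -0.538]
ft_force: [-2.2, 0.6, 6.6]
finger_gap: 49.3
t 51.7 pos [571.4 -43.5 153.2] F [-2.2  0.6  6.6] gap 49.3 tilt [ 0.13 -0.03]
  shift units [ 0.003 -0.013  0.005] yaw -9.26 turn units [-0.014  0.002 -0.034] shift in target frame [ 0.003 -0.013  0.005]
```

```bash
python3 -m crank '0 0 0 0 0 0 60;0 0 0 0 0 0 100;0 0 0 0 0 0 100;0 0 0 -0.3 0 0 100;0 0 0 -0.8 0 0 100;0 0 0 -1 0 0 100;0 0 0 -1 0 0 100;0 0 0 -1 0 0 100;0 0 0 -0.85 0 0 100;0 0 0 0 0 0 100' 40| tail -4
python3 - <<'E'
from tri import *
W=snap('wrist','w17')
go(499.3,394,129,-9.2)
red=lambda h,s,v:((h<6)|(h>173))&(s>150)&(v>90)
for b in blobs(W,red,(220,60,340,400),100)[:1]:print('red',b[0],b[1],onz(W,*b[1],195).round(1))
E
```

```text
tcp_pos: [571.6, -43.3, 302.5]
eef_rot: [0.459, 0.54, 0.457, -0.538]
ft_force: [0.7, 0.6, 0.2]
finger_gap: 85.3
t 53.0 pos [571.  -43.4 300.9] F [ 0.  -0.3 -0.4] gap 85.4 tilt [ 0.1  -0.01]
  shift units [  5.723  -4.713 -14.007] yaw -9.25 turn units [-0.013 -0.002 -0.026] shift in target frame [  5.729  -4.69  -14.012]
red [ 254  180   36   39 1061] [271.8539114  199.45994345] [570.6 -42.2 195. ]
```

```bash
python3 -m crank '0 0 0 0 -0.2 -0.6 100;0 0 0 0 -0.3 -0.93 100;0 0 0 0 -0.3 -0.93 100;0 0 0 0 -0.3 -0.93 100;0 0 0 0 -0.3 -0.93 100;0 0 0 0 -0.3 -0.93 100;0 0 0 0 -0.3 -0.93 100;0 0 0 0 -0.3 -0.93 100;0 0 0 0 -0.3 -0.93 100;0 0 0 0 -0.3 -0.93 100;0 0 0 0 -0.3 -0.93 100;0 0 0 0 -0.3 -0.93 100' | tail -4
python3 -m crank '0 0 0 0 -0.4 -0.95 100;0 0 0 0 -0.4 -0.95 100;0 0 0 0 -0.4 -0.95 100;0 0 0 0 0 -0.35 100;0 0 0 0 0 0 100;0 0 0 0 0 0 100'|tail -4
python3 - <<'E'
from tri import *
W=snap('wrist','w18')
go(499.3,394.3,128.7,-9.2)
red=lambda h,s,v:((h<6)|(h>173))&(s>150)&(v>90)
for b in blobs(W,red,(220,60,340,400),100)[:1]:print('red',b[0],b[1],[onz(W,*b[1],z).round(1) for z in (165,175,185)])
E
```

```text
tcp_pos: [517.6, 296.0, 299.0]
eef_rot: [-0.458, -0.538, -0.459, 0.539]
ft_force: [0.9, 0.0, -0.0]
finger_gap: 85.3
tcp_pos: [499.6, 393.4, 299.6]
eef_rot: [-0.458, -0.539, -0.457, 0.539]
ft_force: [0.2, -0.2, 0.3]
finger_gap: 85.5
t 55.3 pos [499.8 393.3 299.8] F [-0.3  0.9 -0.1] gap 85.4 tilt [ 0.01 -0.04]
  shift units [ 5.702 -0.022 -0.033] yaw -9.36 turn units [-0.039  0.008 -0.004] shift in target frame [ 5.702 -0.02  -0.03 ]
red [262 179  24  25 424] [273.16273585 190.69103774] [array([499. , 393.9, 165. ]), array([499.5, 396.7, 175. ]), array([500. , 399.5, 185. ])]
```

```bash
python3 -m crank '0 0 0 0.9 0 -0.03 100;0 0 0 1 0 0 100;0 0 0 1 0 0 100;0 0 0 1 0 0 100;0 0 0 1 0 0 100;0 0 0 0.5 0 0 100;0 0 0 0.25 0 0 100;0 0 0 0 0 0 100' 40| tail -4
python3 -c "
from h import *
go(499.3,394.3,128.7,-9.2)"
```

```text
tcp_pos: [499.5, 395.4, 130.7]
eef_rot: [0.458, 0.539, 0.458, -0.539]
ft_force: [-1.0, 0.2, 0.4]
finger_gap: 85.5
t 56.3 pos [499.5 395.4 130.7] F [-1.   0.2  0.4] gap 85.5 tilt [0.01 0.01]
  shift units [ 0.067 -0.001  0.036] yaw -9.28 turn units [-0.019 -0.004 -0.003] shift in target frame [ 0.067 -0.001  0.036]
```

```bash
python3 -m crank '0 0 0 0.07 0 0 100;0 0 0 0 0 0 100;0 0 0 0 0 0 40;0 0 0 0 0 0 0;0 0 0 0 0 0 0;0 0 0 0 0 0 0;0 0 0 0 0 0 0;0 0 0 0 0 0 0' 40| tail -4
python3 -c "
from h import *
go(590.3,74.7,205,-9.2)"
```

```text
tcp_pos: [499.5, 395.7, 128.8]
eef_rot: [0.458, 0.539, 0.458, -0.538]
ft_force: [-1.4, -0.6, 5.3]
finger_gap: 37.7
t 57.3 pos [499.5 395.7 128.8] F [-1.4 -0.6  5.3] gap 37.7 tilt [0.04 0.03]
  shift units [-2.544  4.711 10.072] yaw -9.26 turn units [-0.014 -0.01  -0.008] shift in target frame [-2.54   4.7   10.078]
```

```bash
python3 -m crank '0 0 0 -0.5 0 0 0;0 0 0 -0.8 0 0 0;0 0 0 -0.8 0 0 0;0 0 0 -0.5 0 0 0' | tail -4
python3 -m crank '0 0 0 0 0.2 0.44 0;0 0 0 0 0.4 0.88 0;0 0 0 0 0.4 0.88 0;0 0 0 0 0.4 0.88 0;0 0 0 0 0.4 0.88 0;0 0 0 0 0.4 0.88 0;0 0 0 0 0.4 0.88 0;0 0 0 0 0.4 0.88 0;0 0 0 0 0.4 0.88 0;0 0 0 0 0.4 0.88 0;0 0 0 0 0.4 0.88 0;0 0 0 0 0.3 0.5 0' | tail -4
python3 -m crank '0 0 0 0 0.2 0.3 0;0 0 0 0 0 0 0;0 0 0 0 0 0 0'|tail -4
python3 - <<'E'
from tri import *
W=snap('wrist','w19')
go(590.5,76,134.3,-9.2)
E
```

```text
tcp_pos: [499.3, 395.5, 207.6]
eef_rot: [0.458, 0.539, 0.458, -0.538]
ft_force: [0.4, 0.5, -3.1]
finger_gap: 37.0
tcp_pos: [585.2, 82.2, 205.1]
eef_rot: [-0.457, -0.539, -0.457, 0.54]
ft_force: [-0.3, -1.0, -2.8]
finger_gap: 37.3
tcp_pos: [589.6, 76.8, 206.2]
eef_rot: [0.458, 0.538, 0.459, -0.538]
ft_force: [-0.3, 0.4, -3.1]
finger_gap: 37.1
t 59.73 pos [589.6  76.9 206.3] F [-0.5 -0.5 -2.7] gap 37.5 tilt [-0.    0.03]
  shift units [2.399 0.034 0.026] yaw -9.15 turn units [ 0.012 -0.008  0.002] shift in target frame [2.399 0.034 0.025]
```

```bash
python3 -m crank '0 0 0 0.6 0.02 0 0;0 0 0 0.8 0 0 0;0 0 0 0.6 0 0 0;0 0 0 0.25 0 0 0;0 0 0 0.05 0 0 0;0 0 0 0 0 0 0' | tail -4
python3 -c "
from h import *
go(590.5,76,134.3,-9.2)"
```

```text
tcp_pos: [590.9, 75.5, 137.8]
eef_rot: [0.458, 0.539, 0.458, -0.538]
ft_force: [-0.0, 0.3, -3.3]
finger_gap: 37.3
t 60.48 pos [590.9  75.5 137.8] F [-0.   0.3 -3.3] gap 37.3 tilt [0.05 0.01]
  shift units [ 0.116 -0.017 -0.014] yaw -9.26 turn units [-0.014 -0.005 -0.012] shift in target frame [ 0.116 -0.017 -0.014]
```

```bash
python3 -m crank '0 0 0 0.07 -0.015 -0.02 0;0 0 0 0.04 0 0 0;0 0 0 0.02 0 0 0;0 0 0 0 0 0 0' | tail -4
```

```text
tcp_pos: [590.8, 76.5, 134.3]
eef_rot: [0.458, 0.539, 0.458, -0.538]
ft_force: [-1.5, 1.2, 6.4]
finger_gap: 37.3
```

```bash
python3 -m crank '0 0 0 0 0 0 60;0 0 0 0 0 0 100;0 0 0 0 0 0 100;0 0 0 -0.3 0 0 100;0 0 0 -0.8 0 0 100;0 0 0 -1 0 0 100;0 0 0 -1 0 0 100;0 0 0 -1 0 0 100;0 0 0 -1 0 0 100;0 0 0 -0.8 0 0 100' 40| tail -4
python3 -m crank '0 0 0 0 -0.28 0.85 100;0 0 0 0 -0.28 0.85 100;0 0 0 0 -0.27 0.85 100;0 0 0 0 0 0 100;0 0 0 0 0 0 100' | tail -4
python3 - <<'E'
from tri import *
W=snap('wrist','w20');T=snap('top','t20');S=snap('side','s20')
red=lambda h,s,v:((h<6)|(h>173))&(s>150)&(v>90)
for b in blobs(W,red,(240,60,340,300),100)[:2]:print('red',b[0],b[1],[onz(W,*b[1],z).round(1) for z in (170,195)])
yb=blobs(W,lambda h,s,v:(h>20)&(h<36)&(s>120)&(v<190),(255,60,335,140),50)[0]
print('bottle body (w1: 273 71 48 60)',yb[0])
for c,n in((S,'s'),(load('side0'),'s0')):
  for b in blobs(c,red,(250,155,290,200),8):print(n,b[0],b[1])
a=cv2.resize(W['frame'][30:280,230:410,::-1],None,fx=2.4,fy=2.4,interpolation=cv2.INTER_CUBIC)
b=cv2.resize(S['frame'][150:270,200:320,::-1],(367,367*1),interpolation=cv2.INTER_CUBIC)
o=np.zeros((600,799,3),np.uint8);o[:,:432]=a;o[:367,432:]=b;cv2.imwrite('pics/fin.png',o)
o=manip.get_obs();print(o['time_s'],o['tcp_pos'])
E
```

```text
tcp_pos: [590.3, 76.2, 312.4]
eef_rot: [0.458, 0.539, 0.458, -0.538]
ft_force: [-0.4, 0.3, -0.2]
finger_gap: 85.3
tcp_pos: [553.5, 5.3, 310.8]
eef_rot: [0.458, 0.539, 0.458, -0.538]
ft_force: [0.1, 0.3, -0.3]
finger_gap: 85.3
red [287 228  33  37 887] [302.58962796 246.93461105] [array([570.9, -53.8, 170. ]), array([570.7, -42. , 195. ])]
red [294  86  25  26 451] [305.92239468  98.51219512] [array([591.4,  76.4, 170. ]), array([589.5,  77.4, 195. ])]
bottle body (w1: 273 71 48 60) [ 277   66   48   61 1552]
s [254 189   7   6  25] [256.8  192.24]
s0 [270 160   5   6  17] [271.64705882 162.35294118]
s0 [256 190   7   4  17] [258.76470588 191.76470588]
s0 [274 162   5   5  14] [276.14285714 164.35714286]
63.0 [553.54502666   5.65081705 310.42294551]
```

View pics/fin.png

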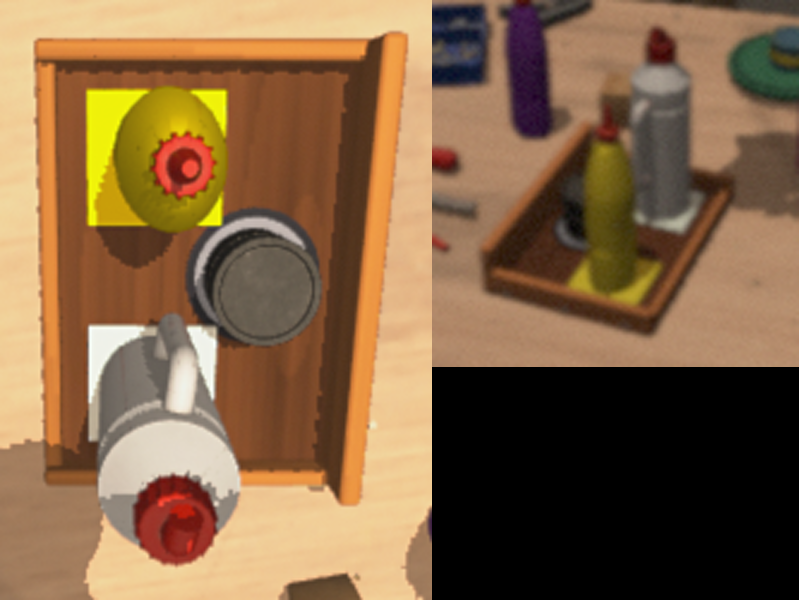

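The final view shows the bottle and canister standing upright on their own mats and the black tin on the grey disc. The wax tin is on the green stand, the offcut is in its place, and the gripper is clear. I'm handing in.

```bash
python3 -c "
from station import manip
print(manip.close_job())"
```

```text
the job is handed in; nothing more can be done
None
```

The job is done in the order you asked and was handed in at about 63 s, with the gripper clear of everything. The last side and wrist views show the bottle and canister upright on their own mats and the pine offcut in its place.

| Object | Placed on | Off centre by (last measurement) |
|---|---|---|
| Wax tin | round green stand | about 1 mm |
| Black tin | grey disc in the caddy | about 1 mm |
| Yellow bottle | yellow mat | 1–2 mm |
| White canister | white mat | about 2 mm at most |

- **Failed grasp:** my first try at picking the canister back up from the side tray was too high. The pads slid off its shoulder with about 39 N showing at the wrist. The canister stayed upright and moved about 2 mm, and the second grip, a little lower, held.
- **Handle direction:** the canister's handle pointed to the caddy's left (+y), not to the front as your description says. I kept it as I found it.
- **Camera disagreement:** the top camera's caddy and stand positions differed from the wrist camera's by up to about 4 mm. I placed everything by the wrist camera, so the offsets above are no better than its roughly 2 mm calibration. The canister's is the weakest, because I could only judge it from its nozzle.

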